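# Fetch the long spatula from a drawer that opens only part-way

## Task

Pull the steel utensil drawer out to its stop, take the blue-handled spatula by its handle and, because it is longer than the gap, tilt it handle end up and draw it out diagonally past the cabinet's edge without forcing it against the steel. Finish still holding the spatula steady in the air, level, blade still towards the cabinet, a few centimetres higher than its top and wholly in front of it, for the packer to take. Leave the drawer open with the spoon in it, and do not disturb the sanitiser bottle, label roll and thermometer.

Things in the scene. Friction and masses are not known exactly. Their poses are not given: they have to be found in the camera images.
- cabinet: low stainless bench-top utensil cabinet, fixed to the table, 280 mm deep (its x), 197 wide (its y), 80 high on rubber feet. Origin: on the table under the middle of its front edge; the cabinet extends from there along its +x. Its -x axis points out of the drawer side, towards the robot. The top sheet is 5 mm thick, its underside 75 mm above the table. A gold tin (68 mm across, 23 high) and a gold tin lid lie at the back of its top
- drawer (a joint): the cabinet's only drawer: 0 shut, grows as it is pulled out along the cabinet's -x axis, stop at 0.15 m. It resists with about 2 N plus a little damping and stays where it is left. Inside it is 175 mm wide and 247 long; the floor is 17 mm above the table, the side walls end at 56 mm, the front panel (10 mm thick, inner face at cabinet x = minus the joint value) ends at 71 mm above the table. At the stop the gap between front panel and cabinet edge is 150 mm
- drawer_handle (a point): middle of the drawer's handle, a dark steel tube 10 mm thick lying along the cabinet's y, 46 mm above the table and 40 mm in front of the drawer's front panel (35 mm free behind it); 96 mm of straight tube between its two bends. Its frame is turned like the cabinet
- spatula_mid (a point): centre of the spatula, half-way along and half-way up. Loose, 205 mm long, about 45 g: blue handle 110 mm long, 22 wide, 12 thick, then a thin steel blade 100 mm long, 26 wide, 2 thick. Its +x axis points to the blade tip, 102 mm from this point, z is up as it lies. At the start it lies flat in the drawer, lengthwise, handle end to the front panel, to the left or right of the spoon
- spatula_handle (a point): the point on the spatula's handle to grasp across its 22 mm width, 47 mm from the centre towards the handle end, half-way up (6 mm above the drawer floor as it lies)
- spatula_butt (a point): handle end of the spatula, 102 mm from its centre
- spoon_mid (a point): centre of a small filling spoon, 165 x 35 x 11 mm, that lies beside the spatula in the drawer and stays there
- sanitiser_mid (a point): pump bottle with blue head, 77 x 67 x 203 mm, on the table to the right; the point is on its axis 100 mm up
- label_roll_mid (a point): white label roll, 83 mm across, 40 high, lying flat on the table to the left of the cabinet; its centre
- thermometer_mid (a point): white probe thermometer, 167 x 34 x 17 mm, lying on the table at the near left; its centre

How it is judged:
By the outcome, as a careful person would: the job done as asked, in the order asked, and still so for the second after the job is handed in, while the arm keeps its last pose, push and grip.
It also fails if it takes over 51 s, if anything falls off the work surface, if the arm or the gripper's body presses on something with over 40 N, if the wrist force passes 120 N, or if a joint passes its speed limit or range.

## Robot

A 6-joint arm with a two-finger parallel gripper is mounted at the origin on a cart in front of the work surface, level with it; the furniture and walls round the work are solid. World frame = base frame: x ahead of the robot, y to its left, z up, the work surface at z = 0. Lengths are in mm, angles in degrees, forces in N, time in s.
With the tool pointing down it reaches from about 400 to 825 mm from the base axis. Payload 7 kg.
Tool frame: the origin (TCP) lies between the finger pads; the fingertips stand finger_overhang ahead of it and the grasp point (between the pads) is the TCP (finger_overhang is the distance from the TCP to the fingertips, in mm); z points along the fingers, y is the direction in which the jaws open and shut (so a half turn about z gives the same grasp; the last joint's range is limited). The gripper opens to 85 mm and grips with 20 to 120 N. Pads are 22 mm wide; open, the fingers measure 114 mm over their backs; the gripper's body (76 mm by 85 mm) begins 54 mm behind the grasp point. The pads swing forward as they close: fully open they stand 13 mm farther back than shut.
Start: joints at [92.596, 20.546, 0.682, 0, -70.136, -16.507], TCP at [162.295, 655.176, 250.302] pointing down, gripper open.
Joint ranges: [-176.03, 176.03], [-82.01, 121.73], [-58.28, 71.71], [-173.87, 95.51], [-174.79, -0.11], [-173.66, 173.66]. Speed limits (degrees/s): [136.94, 136.94, 172.46, 180, 180, 180].

## Interface

Orientations are given as [roll, pitch, yaw] about the fixed x, y, z axes, in that order (R = Rz(yaw) Ry(pitch) Rx(roll)).
In Python, from station import read_state, snapshot, hand_in, finger_overhang gives the robot as it stands.
- The arm moves only by the tool step_arm, never from a script. Its argument "increments" is a list of rows, each an object of numbers: "dx", "dy", "dz": the shift along the tool's x, y, z in cm; "spin": the turn about the tool's z in rad; "hand": the closure, from 0 (fully open) to 1 (shut). In form: [{"dx": .., "dy": .., "dz": .., "spin": .., "hand": ..}, ...]. A call has 1 to 12 rows; each row shifts and turns the commanded pose from where the row before left it, along the tool's axes as they then stand; what a row does not reach is not made up. A row lasts 1/12 s, in which the tool goes at most 41.7 mm and 7.16 degrees, less where a joint would pass 70% of its speed; a pose out of reach is approached as far as the arm can. A call is refused whole if a number of a shift passes 4.17 or a number of a turn 0.125, either way. A call with a gripper value outside its range is refused whole. The fingers move at their own pace and stop on an object; "force" is the grip in N (left out, the last holds). Time passes only in rows, so rows that do not move let the fingers close. It gives the time, the measured TCP pose, the force and the opening at its end, in the units of the state.
- read_state(): the state, without advancing time (a new reading comes with each control period).
- snapshot(name): name is "side" or "top" or "wrist"; returns a dict with "color" (384x512x3 uint8, red, green, blue), "fovy" (degrees; the focal length in pixels is half the picture's height over the tangent of half this angle, whatever the lens; pixels are square), "cx", "cy" (the principal point, pixels), "pose" (4x4, takes a point from camera to world coordinates); the wrist camera has in their place "tool_from_camera" (4x4, takes a point from camera to tool coordinates, whose origin is the TCP and whose axes are the flange's). Camera axes: x right, y down, z forward; pixel columns grow to the right and rows downward; lengths in mm; the calibration is good to about 2 mm. A picture is of the moment at which its call begins: read the wrist's pose just before it. There is no depth.
- hand_in(): hands the job in, once; it reports no verdict.
The state is a dict: "time": time; "qpos": joint angles; "qd": joint speeds; "joint_efforts": joint torques, N m; "tool_pos": TCP position; "orientation": TCP orientation; "force": force on the tool from outside, world axes, zero at the start; "ft_torque": the same for the moment, N m; "width": finger opening in mm.
Only numpy, scipy, OpenCV 4.12 (cv2) and the standard library are available. Lean on these libraries where they do the work, as an engineer would, in place of code of your own. Each camera call takes 0.05 s, during which the arm holds its last target.

## Working session

There is one attempt and no reset: what is moved stays moved. The work goes in short steps, Python scripts to look and compute and a tool call to move; the robot and the scene stay as the last step left them, time stands still between calls to the robot, and variables do not carry over. Pictures are saved under pics/ and viewed, and the job is handed in when it is done.

Besides the shell and the picture viewer there is one more tool, called after "Call:" by a JSON object that holds its "name" and its "arguments", one argument or row to a line. step_arm: Moves the arm, as the interface text tells. Its arguments: {"type":"object","properties":{"increments":{"type":"array"},"force":{"type":"number"}},"required":["increments"]}

```bash
ls; mkdir -p pics
python3 - <<'E'
from station import *
import cv2
print(read_state(), finger_overhang)
for n in ("side","top","wrist"):
    s=snapshot(n); cv2.imwrite(f"pics/a_{n}.png",s["color"][:,:,::-1])
    print(n,s["fovy"],s["cx"],s["cy"],s.get("pose",s.get("tool_from_camera")))
E
```

```text
pics
{'time': 0.0, 'qpos': array([ 9.25957342e+01,  2.05908704e+01,  6.35394004e-01, -1.73386376e-02,
       -7.01336112e+01, -1.65052667e+01]), 'qd': array([-0.12151379, -0.00160751,  0.03358389,  0.03296116,  0.01869308,
        0.06402553]), 'joint_efforts': array([-1.14410501e-03, -5.83317053e+01,  2.93408364e+01,  6.93652555e+00,
       -5.93904857e-03,  1.05037080e-05]), 'tool_pos': array([162.21105048, 654.79025455, 249.3910623 ]), 'orientation': array([ 1.79909952e+02, -9.68428553e-03, -1.39154297e+01]), 'force': array([ 0.05859735, -0.50540922, -0.51061952]), 'ft_torque': array([-0.01266491, -0.06635127, -0.0323239 ]), 'width': 85.2556414020995} 19.0
side 42.61383309824943 259.1749400383373 190.4716444825916 [[ 9.46199368e-01 -1.77561504e-01  2.70515561e-01  6.30537758e+01]
 [-3.23272150e-01 -5.55418224e-01  7.66162981e-01 -1.26111360e+03]
 [ 1.42082214e-02 -8.12393075e-01 -5.82937061e-01  1.08764450e+03]
 [ 0.00000000e+00  0.00000000e+00  0.00000000e+00  1.00000000e+00]]
top 51.12165318362969 252.18748918687686 186.58169145593368 [[ 2.37325514e-02 -9.99052445e-01  3.64825679e-02  4.99765591e+02]
 [-9.99481860e-01 -2.29174287e-02  2.26009680e-02  6.47965513e+01]
 [-2.17434657e-02 -3.70000434e-02 -9.99078685e-01  1.35112608e+03]
 [ 0.00000000e+00  0.00000000e+00  0.00000000e+00  1.00000000e+00]]
wrist 58.51418023559277 263.4595374049669 194.95169010492174 [[-5.43262039e-05 -9.47968118e-01 -3.18365269e-01  8.26876418e+01]
 [ 9.99999975e-01 -1.20984304e-04  1.89603157e-04 -9.80556067e-01]
 [-2.18254948e-04 -3.18365251e-01  9.47968101e-01 -1.24797395e+02]
 [ 0.00000000e+00  0.00000000e+00  0.00000000e+00  1.00000000e+00]]
```

View pics/a_side.png

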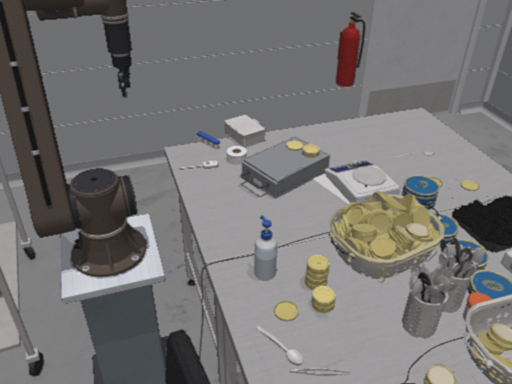

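View pics/a_top.png

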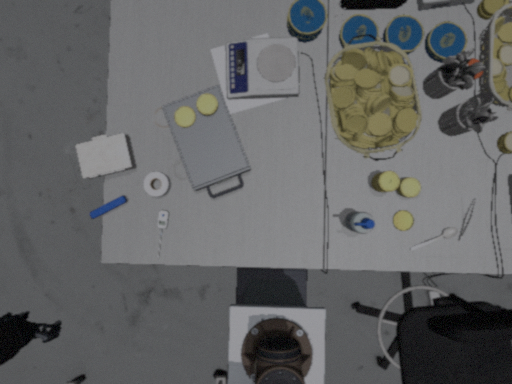

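View pics/a_wrist.png

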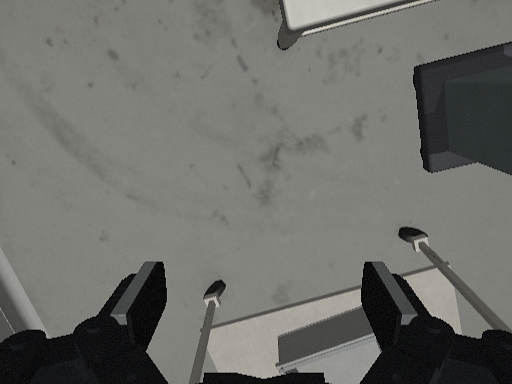

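The top view shows the cabinet at about (205,140), its handle at about (226,186), the roll at (156,184), the thermometer at (162,230) and the sanitiser at (362,222). The side view agrees. I'll enlarge it and measure.

```bash
cat > h.py <<'E'
import numpy as np, cv2
from station import *
from scipy.spatial.transform import Rotation as Ro
def K(s): 
    f=s["color"].shape[0]/2/np.tan(np.radians(s["fovy"]/2)); return f
def ray(s,u,v,P=None):
    P=s["pose"] if P is None else P
    d=np.array([(u-s["cx"])/K(s),(v-s["cy"])/K(s),1.]); return P[:3,3],P[:3,:3]@d
def onz(s,u,v,z,P=None):
    o,d=ray(s,u,v,P); return o+d*(z-o[2])/d[2]
def proj(s,p,P=None):
    P=s["pose"] if P is None else P
    c=P[:3,:3].T@(np.array(p)-P[:3,3]); return c[0]/c[2]*K(s)+s["cx"],c[1]/c[2]*K(s)+s["cy"]
def Rtool(st): return Ro.from_euler("xyz",st["orientation"],degrees=True).as_matrix()
def wristP(s,st):
    T=np.eye(4);T[:3,:3]=Rtool(st);T[:3,3]=st["tool_pos"];return T@s["tool_from_camera"]
def crop(s,u0,v0,u1,v1,k,name):
    cv2.imwrite("pics/"+name,cv2.resize(s["color"][v0:v1,u0:u1,::-1],None,fx=k,fy=k,interpolation=cv2.INTER_CUBIC))
E
python3 - <<'E'
from h import *
s=snapshot("top"); crop(s,130,70,280,240,3,"b_top.png"); np.save("top0.npy",s["color"])
s=snapshot("side"); crop(s,170,100,350,220,4,"b_side.png")
E
```

```text
(no output)
```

View pics/b_top.png

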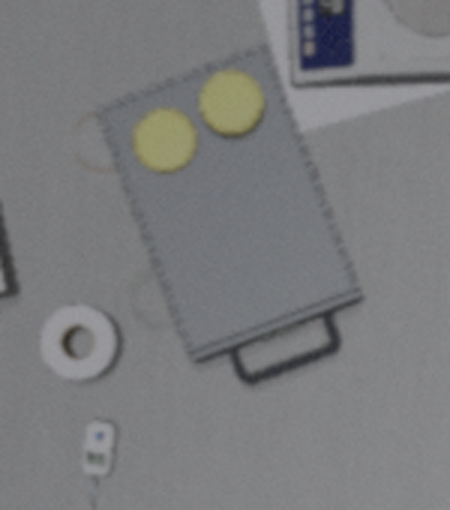

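View pics/b_side.png

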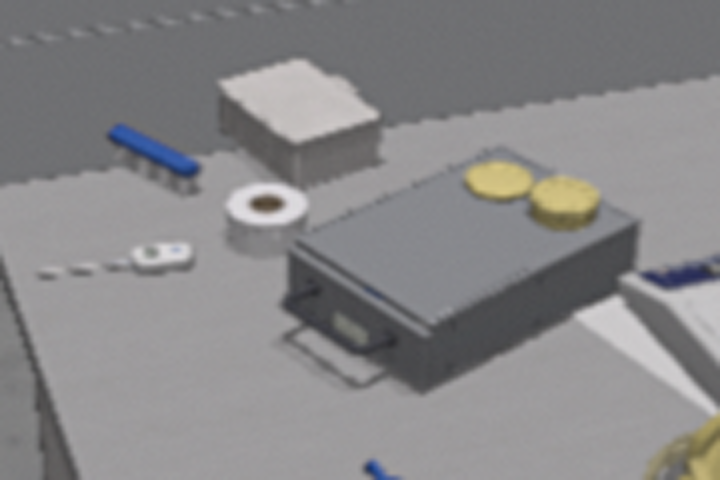

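The top crop shows the cabinet top's corners at about (100,108), (265,47), (355,287) and (188,350). The handle tube runs from about (250,380) to (337,350). The side crop shows a dark tube in front of the panel.

Run:
```python
from h import *
s=snapshot("top")
c=lambda u,v:(u/3+130-.33,v/3+70-.33)
pts=[(100,108),(265,47),(356,289),(190,351)]
W=np.array([onz(s,*c(*p),80) for p in pts]);print(W.round(1))
bl,br,fr,fl=W[:,:2]
print("wid",np.linalg.norm(br-bl),np.linalg.norm(fr-fl),"dep",np.linalg.norm(bl-fl),np.linalg.norm(br-fr))
for a,b in((fl,bl),(fr,br)): d=b-a;print(np.degrees(np.arctan2(d[1],d[0])))
d=fl-fr;print(np.degrees(np.arctan2(d[1],d[0]))-90); d=bl-br;print(np.degrees(np.arctan2(d[1],d[0]))-90)
print("front mid",(fl+fr)/2, "centre",W.mean(0))
for z in(46,):
  a=onz(s,*c(250,380),z);b=onz(s,*c(337,350),z);print("tube",a,b,(a+b)/2,np.linalg.norm(a-b))
for n,p,z in(("roll",(80,342),40),("therm",(98,448),17)): print(n,onz(s,*c(*p),z))
print("san",onz(s,362,222,203))
```

```text
[[799.4 385.9  80. ]
 [868.3 210.8  80. ]
 [611.3 107.3  80. ]
 [541.6 281.7  80. ]]
wid 188.15399035782835 187.79680496880474 dep 278.02082464892175 277.0797698415573
22.004638936088845
21.932004278300138
21.786577937818095
21.50035247236761
front mid [576.43531549 194.5257898 ] centre [705.13403411 246.44085471  80.        ]
tube [512.69980136 221.22867425  46.        ] [547.46133937 127.49843865  46.        ] [530.08057036 174.36355645  46.        ] 99.96860302159722
roll [549.99050779 409.74124575  40.        ]
therm [433.51910908 391.84724765  17.        ]
san [ 448.3309285  -223.09317094  203.        ]
```

Call:
{"name": "step_arm", "arguments": {
  "increments": [
    {"dx": 2.9, "dy": 2.3},
    {"dx": 2.9, "dy": 2.3},
    {"dx": 2.9, "dy": 2.3},
    {"dx": 2.9, "dy": 2.3},
    {"dx": 2.9, "dy": 2.3},
    {"dx": 2.9, "dy": 2.3},
    {"dx": 2.9, "dy": 2.3},
    {"dx": 2.9, "dy": 2.3},
    {"dx": 2.9, "dy": 2.3},
    {"dx": 2.9, "dy": 2.3},
    {"dx": 2.9, "dy": 2.3},
    {"dx": 2.9, "dy": 2.3}
  ]
}}

```text
schema error: expected keys dx, dy, dz, spin, hand
```

Call:
{"name": "step_arm", "arguments": {
  "increments": [
    {"dx": 2.9, "dy": 2.3, "dz": 0, "spin": 0, "hand": 0},
    {"dx": 2.9, "dy": 2.3, "dz": 0, "spin": 0, "hand": 0},
    {"dx": 2.9, "dy": 2.3, "dz": 0, "spin": 0, "hand": 0},
    {"dx": 2.9, "dy": 2.3, "dz": 0, "spin": 0, "hand": 0},
    {"dx": 2.9, "dy": 2.3, "dz": 0, "spin": 0, "hand": 0},
    {"dx": 2.9, "dy": 2.3, "dz": 0, "spin": 0, "hand": 0},
    {"dx": 2.9, "dy": 2.3, "dz": 0, "spin": 0, "hand": 0},
    {"dx": 2.9, "dy": 2.3, "dz": 0, "spin": 0, "hand": 0},
    {"dx": 2.9, "dy": 2.3, "dz": 0, "spin": 0, "hand": 0},
    {"dx": 2.9, "dy": 2.3, "dz": 0, "spin": 0, "hand": 0},
    {"dx": 2.9, "dy": 2.3, "dz": 0, "spin": 0, "hand": 0},
    {"dx": 2.9, "dy": 2.3, "dz": 0, "spin": 0, "hand": 0}
  ]
}}

```text
time: 1.3
tool_pos: [434.5, 302.0, 250.6]
orientation: [-180.0, -0.0, -13.9]
force: [-0.2, 0.5, 0.3]
width: 85.1
```

Call:
{"name": "step_arm", "arguments": {
  "increments": [
    {"dx": 3.1, "dy": 2.6, "dz": 0, "spin": 0, "hand": 0.3},
    {"dx": 3.1, "dy": 2.6, "dz": 0, "spin": 0, "hand": 0.5},
    {"dx": 3.1, "dy": 2.6, "dz": 0, "spin": 0, "hand": 0.5},
    {"dx": 3.1, "dy": 2.4, "dz": 0, "spin": 0, "hand": 0.5},
    {"dx": 0, "dy": 0, "dz": 1.2, "spin": 0.118, "hand": 0.5},
    {"dx": 0, "dy": 0, "dz": 1.2, "spin": 0.118, "hand": 0.5},
    {"dx": 0, "dy": 0, "dz": 1.2, "spin": 0.118, "hand": 0.5},
    {"dx": 0, "dy": 0, "dz": 1.2, "spin": 0.118, "hand": 0.5},
    {"dx": 0, "dy": 0, "dz": 1.2, "spin": 0.118, "hand": 0.5},
    {"dx": 0, "dy": 0, "dz": 1.2, "spin": 0.118, "hand": 0.5},
    {"dx": 0, "dy": 0, "dz": 1.2, "spin": 0.118, "hand": 0.5},
    {"dx": 0, "dy": 0, "dz": 1.2, "spin": 0.118, "hand": 0.5}
  ]
}}

```text
time: 2.3
tool_pos: [529.6, 174.8, 153.8]
orientation: [-180.0, 0.0, -68.3]
force: [0.3, 0.6, -0.1]
width: 42.6
```

Run:
```python
from h import *
st=read_state();print(st["tool_pos"],st["orientation"],st["width"],st["qpos"],st["force"])
s=snapshot("wrist");P=wristP(s,st);cv2.imwrite("pics/c_wrist.png",s["color"][:,:,::-1])
for p in ((530,174.4,46),(530+.373*48,174.4-.928*48,46),(530-.373*48,174.4+.928*48,46)): print(proj(s,p,P))
```

```text
[529.57511109 174.75199136 153.82689454] [-1.79986762e+02  4.52371453e-03 -6.83352990e+01] 42.64853890745659 [ 3.83785898e+01  1.43604286e+01 -2.17889537e+01 -6.50709280e-04
 -5.38366377e+01 -1.67135053e+01] [ 0.28845279  0.62360903 -0.08953853]
(np.float64(264.72201245700785), np.float64(198.90603174474498))
(np.float64(264.5129588277733), np.float64(131.6707723510032))
(np.float64(264.9066224790502), np.float64(258.2798047050632))
```

View pics/c_wrist.png

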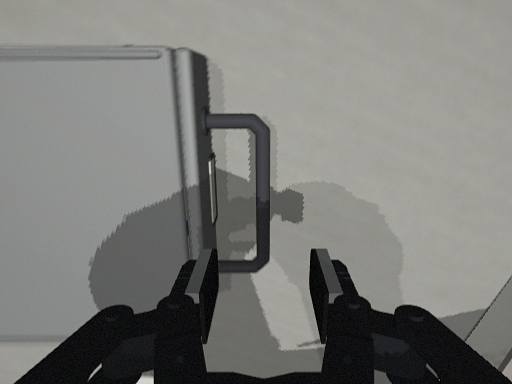

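The tube shows at u≈262, v≈128–258, within a pixel or two of the prediction. Next: go down around it, close, and pull.

Call:
{"name": "step_arm", "arguments": {
  "increments": [
    {"dx": 0, "dy": 0, "dz": 0.5, "spin": 0, "hand": 0.64},
    {"dx": 0, "dy": 0, "dz": 1.5, "spin": 0, "hand": 0.64},
    {"dx": 0, "dy": 0, "dz": 2.0, "spin": 0, "hand": 0.64},
    {"dx": 0, "dy": 0, "dz": 2.0, "spin": 0, "hand": 0.64},
    {"dx": 0, "dy": 0, "dz": 2.0, "spin": 0, "hand": 0.64},
    {"dx": 0, "dy": 0, "dz": 1.6, "spin": 0, "hand": 0.64},
    {"dx": 0, "dy": 0, "dz": 1.0, "spin": 0, "hand": 0.64},
    {"dx": 0, "dy": 0, "dz": 0, "spin": 0, "hand": 1},
    {"dx": 0, "dy": 0, "dz": 0, "spin": 0, "hand": 1},
    {"dx": 0, "dy": 0, "dz": 0, "spin": 0, "hand": 1},
    {"dx": 0, "dy": 0, "dz": 0, "spin": 0, "hand": 1},
    {"dx": 0, "dy": 0, "dz": 0, "spin": 0, "hand": 1}
  ],
  "force": 40
}}

```text
time: 3.35
tool_pos: [529.6, 174.8, 48.5]
orientation: [-180.0, 0.0, -68.0]
force: [2.5, -0.6, -10.6]
width: 8.2
```

Call:
{"name": "step_arm", "arguments": {
  "increments": [
    {"dx": 0, "dy": 0.4, "dz": 0, "spin": 0, "hand": 1},
    {"dx": 0, "dy": 0.8, "dz": 0, "spin": 0, "hand": 1},
    {"dx": 0, "dy": 1.2, "dz": 0, "spin": 0, "hand": 1},
    {"dx": 0, "dy": 1.4, "dz": 0, "spin": 0, "hand": 1},
    {"dx": 0, "dy": 1.4, "dz": 0, "spin": 0, "hand": 1},
    {"dx": 0, "dy": 1.4, "dz": 0, "spin": 0, "hand": 1},
    {"dx": 0, "dy": 1.4, "dz": 0, "spin": 0, "hand": 1},
    {"dx": 0, "dy": 1.4, "dz": 0, "spin": 0, "hand": 1},
    {"dx": 0, "dy": 1.4, "dz": 0, "spin": 0, "hand": 1},
    {"dx": 0, "dy": 1.4, "dz": 0, "spin": 0, "hand": 1},
    {"dx": 0, "dy": 1.0, "dz": 0, "spin": 0, "hand": 1},
    {"dx": 0, "dy": 0.6, "dz": 0, "spin": 0, "hand": 1}
  ]
}}

```text
time: 4.35
tool_pos: [400.1, 121.7, 48.5]
orientation: [180.0, -0.0, -68.0]
force: [5.4, -6.9, -13.7]
width: 8.8
```

Call:
{"name": "step_arm", "arguments": {
  "increments": [
    {"dx": 0, "dy": 0.4, "dz": 0, "spin": 0, "hand": 1},
    {"dx": 0, "dy": 0.4, "dz": 0, "spin": 0, "hand": 1},
    {"dx": 0, "dy": 0.2, "dz": 0, "spin": 0, "hand": 1},
    {"dx": 0, "dy": 0.1, "dz": 0, "spin": 0, "hand": 1},
    {"dx": 0, "dy": 0, "dz": 0, "spin": 0, "hand": 1}
  ]
}}

```text
time: 4.77
tool_pos: [391.8, 118.4, 48.5]
orientation: [-179.9, -0.0, -68.0]
force: [10.5, -8.3, -16.4]
width: 8.0
```

Run:
```python
from h import *
st=read_state();print(st["tool_pos"],st["orientation"],st["force"])
print(np.linalg.norm(st["tool_pos"][:2]-[529.6,174.8]))
s=snapshot("top"); crop(s,130,70,280,260,3,"d_top.png")
```

```text
[391.75275173 118.36812776  48.51993557] [-1.79949760e+02 -4.11648137e-02 -6.79580035e+01] [ 10.52673078  -8.25536518 -16.42432543]
148.95106599565233
```

View pics/d_top.png

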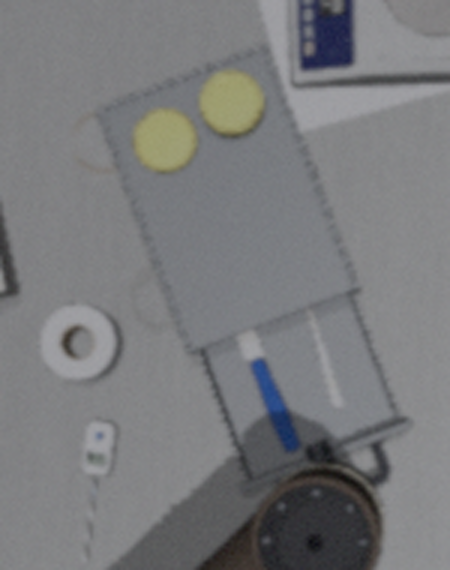

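The drawer is out. The blue handle runs from (262,362) to (292,450) in the crop, left of the spoon. I'll check that the stop has been reached.

Call:
{"name": "step_arm", "arguments": {
  "increments": [
    {"dx": 0, "dy": 0.1, "dz": 0, "spin": 0, "hand": 1},
    {"dx": 0, "dy": 0.1, "dz": 0, "spin": 0, "hand": 1},
    {"dx": 0, "dy": 0.1, "dz": 0, "spin": 0, "hand": 1},
    {"dx": 0, "dy": 0, "dz": 0, "spin": 0, "hand": 1}
  ]
}}

```text
time: 5.15
tool_pos: [391.5, 118.4, 48.6]
orientation: [-179.7, -0.0, -67.9]
force: [27.7, -12.3, -33.1]
width: 8.7
```

The force jumped to about 21 N along the pull with no further travel, so the drawer is at its stop. Releasing.

Call:
{"name": "step_arm", "arguments": {
  "increments": [
    {"dx": 0, "dy": -0.2, "dz": 0, "spin": 0, "hand": 0.8},
    {"dx": 0, "dy": 0, "dz": 0, "spin": 0, "hand": 0.66},
    {"dx": 0, "dy": 0, "dz": 0, "spin": 0, "hand": 0.66},
    {"dx": 0, "dy": 0, "dz": 0, "spin": 0, "hand": 0.66},
    {"dx": 0, "dy": 0, "dz": -1.0, "spin": 0, "hand": 0.66},
    {"dx": 0, "dy": 0, "dz": -2.0, "spin": 0, "hand": 0.66},
    {"dx": 0, "dy": 0, "dz": -3.0, "spin": 0, "hand": 0.66},
    {"dx": 0, "dy": 0, "dz": -3.0, "spin": 0, "hand": 0.66},
    {"dx": 0, "dy": 0, "dz": -3.0, "spin": 0, "hand": 0.66},
    {"dx": 0, "dy": 0, "dz": -2.0, "spin": 0, "hand": 0.66}
  ]
}}

```text
time: 5.98
tool_pos: [390.9, 119.1, 191.6]
orientation: [-179.8, 0.1, -68.0]
force: [0.6, -0.5, -0.6]
width: 28.9
```

Run:
```python
from h import *
st=read_state();print(st["tool_pos"],st["orientation"],st["force"],st["qpos"])
s=snapshot("wrist");P=wristP(s,st);cv2.imwrite("pics/e_wrist.png",s["color"][:,:,::-1])
s=snapshot("top"); crop(s,130,120,280,260,5,"e_top.png");np.save("e_top.npy",s["color"])
```

```text
[390.93095357 119.09968066 191.55704708] [-1.79792397e+02  5.94470993e-02 -6.79515913e+01] [ 0.58875482 -0.51493821 -0.57433122] [ 4.49598788e+01 -2.71099926e+00 -3.59271477e+01  3.12318900e-02
 -5.65694873e+01 -2.29287355e+01]
```

View pics/e_wrist.png

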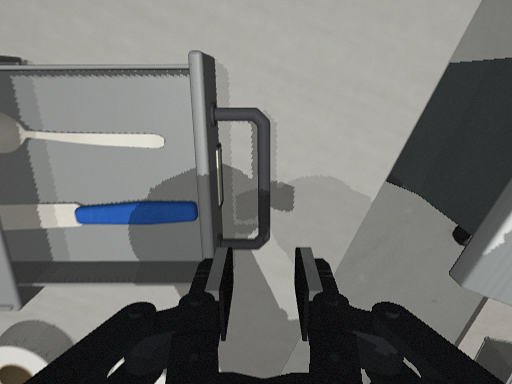

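View pics/e_top.png

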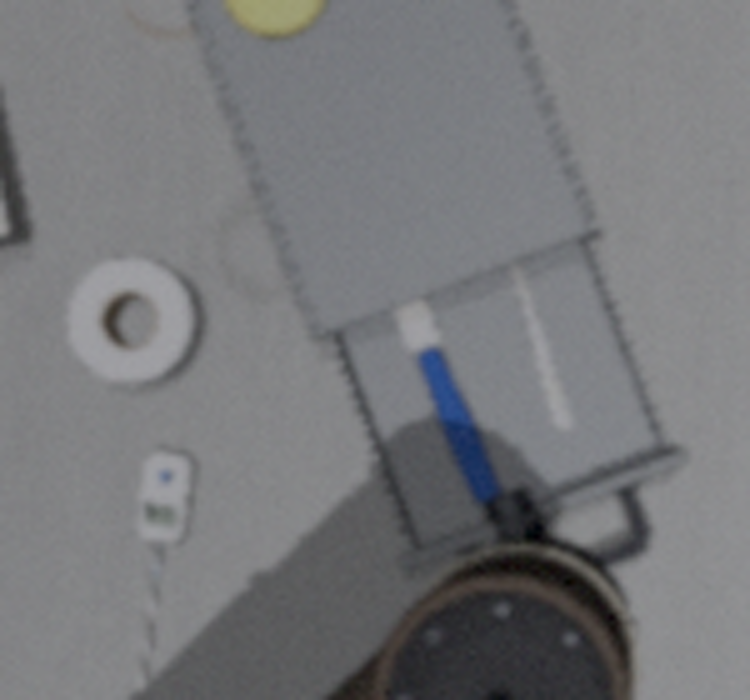

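The wrist view shows the blue handle from (78,213) to (197,212), with its butt just behind the front panel. Measuring it.

```bash
cat > meas.py <<'E'
from h import *
st=read_state(); s=snapshot("wrist");P=wristP(s,st)
hsv=cv2.cvtColor(s["color"],cv2.COLOR_RGB2HSV)
m=cv2.inRange(hsv,(100,120,30),(130,255,255))
n,l,a,c=cv2.connectedComponentsWithStats(m); i=1+np.argmax(a[1:,4]); print(a[i])
r=cv2.minAreaRect(np.argwhere(l==i)[:,::-1].astype(np.float32)); b=cv2.boxPoints(r); print(b.round(1))
W=np.array([onz(s,*p,27,P) for p in b]); 
e=[np.linalg.norm(W[k]-W[(k+1)%4]) for k in range(4)];print(np.round(e,1))
C=W.mean(0); k=int(e[1]>e[0]); d=W[(k+1)%4]-W[k]; d/=np.linalg.norm(d); d*=np.sign(d[0]); L=max(e)
ang=np.degrees(np.arctan2(d[1],d[0])); print("centre",C,"ang",ang)
th=np.radians(21.9); ex=np.array([np.cos(th),np.sin(th)]);ey=np.array([-ex[1],ex[0]])
O=np.array([576.4,194.5])
tocab=lambda p:((p[:2]-O)@ex,(p[:2]-O)@ey)
butt=C-d*L/2; g=butt+d*55
print("butt",butt,tocab(butt),"grasp",g,tocab(g),"tip",tocab(butt+d*205))
for p in W: print(tocab(p))
E
python3 meas.py
```

```text
[  79  199  122   23 2405]
[[ 79. 199.]
 [200. 199.]
 [200. 221.]
 [ 79. 221.]]
[109.1  21.4 111.6  21.8]
centre [487.12667681 192.04623089  27.        ] ang 22.21839339212047
butt [435.48349412 170.9516961   27.        ] (np.float64(-139.53067258338177), np.float64(30.71116497821481)) grasp [486.39970236 191.74928583  27.        ] (np.float64(-84.53152179201999), np.float64(31.016799120692284)) tip (np.float64(65.46616218442125), np.float64(31.850346781994528))
(np.float64(-30.40695263168405), np.float64(20.600158937178996))
(np.float64(-139.5254135326581), np.float64(19.99377998866674))
(np.float64(-138.31054710119972), np.float64(41.402210286651155))
(np.float64(-26.74209335667302), np.float64(42.08850247540331))
```

Handle measured 110 × 21.5 mm, the butt at cabinet x −139.5 and the tip about 65 mm under the top, which fits the given sizes. Before grasping, I'll test in free air what the arm does at the edge of its reach, because the interface has no tilt.

Call:
{"name": "step_arm", "arguments": {
  "increments": [
    {"dx": 0, "dy": 3, "dz": 0, "spin": 0, "hand": 0.4},
    {"dx": 0, "dy": 3, "dz": 0, "spin": 0, "hand": 0.4},
    {"dx": 0, "dy": 3, "dz": 0, "spin": 0, "hand": 0.4},
    {"dx": 0, "dy": 3, "dz": 0, "spin": 0, "hand": 0.4},
    {"dx": 0, "dy": 3, "dz": 0, "spin": 0, "hand": 0.4}
  ]
}}

```text
time: 6.55
tool_pos: [250.1, 60.9, 187.0]
orientation: [179.9, -0.1, -68.1]
force: [-2.1, 0.8, 1.0]
width: 51.6
```

Run:
```python
from h import *
st=read_state();print(st["tool_pos"],st["orientation"],st["qpos"])
```

```text
[250.1418158   60.89834454 186.99104052] [ 1.79865549e+02 -8.08469108e-02 -6.80925744e+01] [ 6.17923898e+01 -2.36282222e+01 -5.03683868e+01 -2.70389877e-02
 -6.34148498e+01 -3.98729257e+01]
```

Call:
{"name": "step_arm", "arguments": {
  "increments": [
    {"dx": 0, "dy": 0, "dz": -4, "spin": 0, "hand": 0.4},
    {"dx": 0, "dy": 0, "dz": -4, "spin": 0, "hand": 0.4},
    {"dx": 0, "dy": 0, "dz": -4, "spin": 0, "hand": 0.4},
    {"dx": 0, "dy": 0, "dz": -4, "spin": 0, "hand": 0.4},
    {"dx": 0, "dy": 0, "dz": -4, "spin": 0, "hand": 0.4},
    {"dx": 0, "dy": 0, "dz": -4, "spin": 0, "hand": 0.4}
  ]
}}

```text
time: 7.05
tool_pos: [250.8, 61.9, 429.5]
orientation: [180.0, 0.0, -68.0]
force: [-0.3, 1.8, 0.7]
width: 51.3
```

Run:
```python
from h import *
st=read_state();print(st["tool_pos"],st["orientation"],st["qpos"])
```

```text
[250.84005854  61.91850877 429.45848384] [ 1.79975811e+02  1.52727479e-02 -6.79581935e+01] [ 6.17421739e+01 -2.84758917e+01 -2.15090418e+01 -2.74051527e-02
 -9.69757045e+01 -3.97036904e+01]
```

The reach-limit test gave no tilt because the poses stayed reachable, so the spatula will have to pivot in the grip. Going back above the spatula's handle.

Call:
{"name": "step_arm", "arguments": {
  "increments": [
    {"dx": -0.32, "dy": -2.67, "dz": 2.4, "spin": 0, "hand": 0.4},
    {"dx": -0.32, "dy": -2.67, "dz": 2.4, "spin": 0, "hand": 0.4},
    {"dx": -0.32, "dy": -2.67, "dz": 2.4, "spin": 0, "hand": 0.4},
    {"dx": -0.32, "dy": -2.67, "dz": 2.4, "spin": 0, "hand": 0.4},
    {"dx": -0.32, "dy": -2.67, "dz": 2.4, "spin": 0, "hand": 0.4},
    {"dx": -0.32, "dy": -2.67, "dz": 2.4, "spin": 0, "hand": 0.4},
    {"dx": -0.32, "dy": -2.67, "dz": 2.4, "spin": 0, "hand": 0.4},
    {"dx": -0.32, "dy": -2.67, "dz": 2.4, "spin": 0, "hand": 0.4},
    {"dx": -0.32, "dy": -2.67, "dz": 2.4, "spin": 0, "hand": 0.4},
    {"dx": -0.32, "dy": -2.67, "dz": 2.4, "spin": 0, "hand": 0.4},
    {"dx": 0, "dy": 0, "dz": 0, "spin": -0.12, "hand": 0.4},
    {"dx": 0, "dy": 0, "dz": 0, "spin": -0.12, "hand": 0.4}
  ]
}}

```text
time: 8.05
tool_pos: [486.4, 191.6, 184.0]
orientation: [179.6, -0.0, -54.0]
force: [-0.8, 0.3, 1.5]
width: 51.3
```

Call:
{"name": "step_arm", "arguments": {
  "increments": [
    {"dx": 0, "dy": 0, "dz": 0, "spin": -0.12, "hand": 0.5},
    {"dx": 0, "dy": 0, "dz": 0, "spin": -0.12, "hand": 0.5},
    {"dx": 0, "dy": 0, "dz": 0, "spin": -0.12, "hand": 0.5},
    {"dx": 0, "dy": 0, "dz": 0, "spin": -0.12, "hand": 0.5},
    {"dx": 0, "dy": 0, "dz": 0, "spin": -0.12, "hand": 0.5},
    {"dx": 0, "dy": 0, "dz": 0, "spin": -0.12, "hand": 0.5},
    {"dx": 0, "dy": 0, "dz": 0, "spin": -0.12, "hand": 0.5},
    {"dx": 0, "dy": 0, "dz": 0, "spin": -0.12, "hand": 0.5},
    {"dx": 0, "dy": 0, "dz": 0, "spin": -0.12, "hand": 0.5},
    {"dx": 0, "dy": 0, "dz": 0, "spin": -0.12, "hand": 0.5},
    {"dx": 0, "dy": 0, "dz": 0, "spin": -0.12, "hand": 0.5},
    {"dx": 0, "dy": 0, "dz": 0, "spin": 0, "hand": 0.5}
  ]
}}

```text
time: 9.05
tool_pos: [486.3, 191.9, 187.2]
orientation: [180.0, 0.1, 21.7]
force: [0.4, -0.3, -0.4]
width: 43.0
```

Run:
```python
from h import *
st=read_state();print(st["time"],st["tool_pos"],st["orientation"],st["width"],st["qpos"])
s=snapshot("wrist");P=wristP(s,st);cv2.imwrite("pics/f_wrist.png",s["color"][:,:,::-1])
s=snapshot("side"); crop(s,170,100,350,220,4,"f_side.png")
```

```text
9.05 [486.30869432 191.86485497 187.15929578] [1.79980106e+02 1.05381044e-01 2.17037023e+01] 42.95962119473144 [ 4.30396716e+01  9.30531906e+00 -2.34685911e+01 -2.35341150e-02
 -5.73314886e+01  6.86767704e+01]
```

View pics/f_wrist.png

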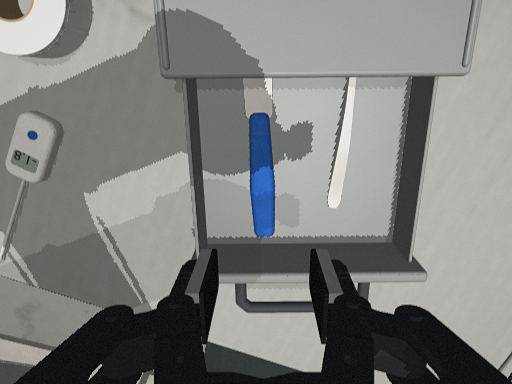

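View pics/f_side.png

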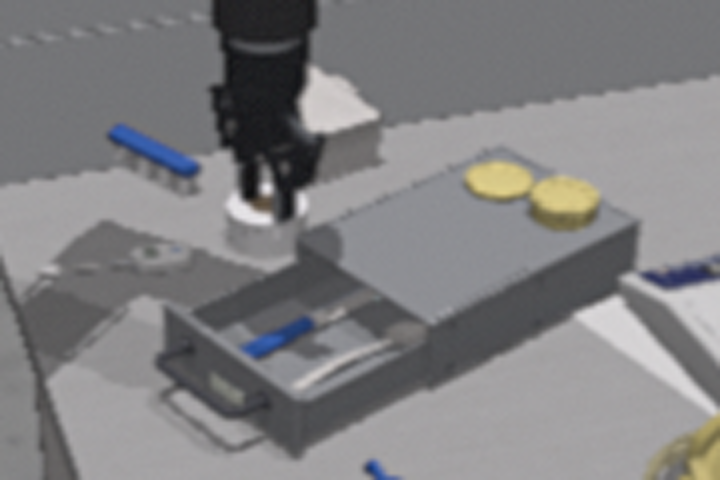

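The wrist view shows the handle from (258,113) to (265,237), slightly rotated relative to the drawer, with nothing blocking it.

```bash
python3 meas.py
python3 - <<'E'
from h import *
st=read_state();s=snapshot("wrist");P=wristP(s,st)
print("cab edge", onz(s,185,76,80,P),onz(s,468,74,80,P), "panel top inner", onz(s,198,242,71,P),onz(s,415,240,71,P))
E
```

```text
[ 249  114   26  123 2668]
[[248.1 114.1]
 [272.2 113.5]
 [275.3 235.7]
 [251.2 236.3]]
[ 19.6 109.3  22.1 109.4]
centre [487.75303817 194.22628605  27.        ] ang 23.08477577759648
butt [437.43512105 172.77967638  27.        ] (np.float64(-137.03806805396155), np.float64(31.679298360294016)) grasp [488.03103531 194.34477458  27.        ] (np.float64(-82.049826347209), np.float64(32.81652041414065)) tip (np.float64(67.91810558029808), np.float64(35.91803510644962))
(np.float64(-27.78617544413555), np.float64(43.140399067469716))
(np.float64(-27.565564046996496), np.float64(23.50900273466392))
(np.float64(-136.87449143788922), np.float64(21.248364477231192))
(np.float64(-137.181596838672), np.float64(43.343321701110945))
cab edge [547.95967692 269.92435193  80.        ] [614.42461692 101.44267414  80.        ] panel top inner [433.78876582 226.56729081  71.        ] [496.25708082  69.60821078  71.        ]
```

Call:
{"name": "step_arm", "arguments": {
  "increments": [
    {"dx": 0.2, "dy": -0.15, "dz": 1, "spin": -0.022, "hand": 0.5},
    {"dx": 0, "dy": 0, "dz": 2, "spin": 0, "hand": 0.5},
    {"dx": 0, "dy": 0, "dz": 2.5, "spin": 0, "hand": 0.5},
    {"dx": 0, "dy": 0, "dz": 2.5, "spin": 0, "hand": 0.5},
    {"dx": 0, "dy": 0, "dz": 2.5, "spin": 0, "hand": 0.5},
    {"dx": 0, "dy": 0, "dz": 2, "spin": 0, "hand": 0.5},
    {"dx": 0, "dy": 0, "dz": 1.2, "spin": 0, "hand": 0.5},
    {"dx": 0, "dy": 0, "dz": 0.8, "spin": 0, "hand": 0.5},
    {"dx": 0, "dy": 0, "dz": 0, "spin": 0, "hand": 0.5},
    {"dx": 0, "dy": 0, "dz": 0, "spin": 0, "hand": 0.5}
  ],
  "force": 20
}}

```text
time: 10.08
tool_pos: [488.3, 194.2, 43.0]
orientation: [180.0, 0.0, 22.6]
force: [0.5, 0.2, -0.0]
width: 43.1
```

Run:
```python
from h import *
st=read_state();print(st["time"],st["tool_pos"],st["orientation"],st["width"],st["force"])
s=snapshot("wrist");P=wristP(s,st);cv2.imwrite("pics/g_wrist.png",s["color"][:,:,::-1])
```

```text
10.0833 [488.31627401 194.1994644   43.03419332] [1.79977885e+02 3.90405545e-02 2.26392747e+01] 43.09529963661729 [ 0.45644509  0.2272815  -0.02202763]
```

View pics/g_wrist.png

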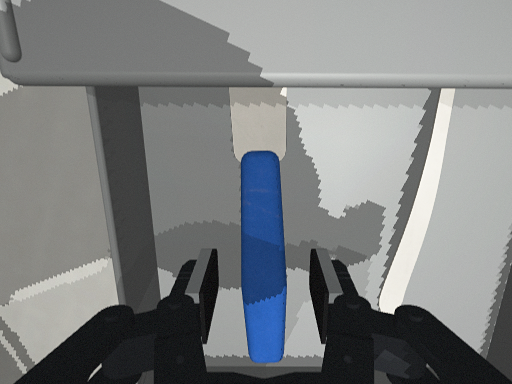

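The handle is centred between the pads. Lowering the last 5 mm and closing at 20 N.

Call:
{"name": "step_arm", "arguments": {
  "increments": [
    {"dx": 0, "dy": 0, "dz": 0.5, "spin": 0, "hand": 0.5},
    {"dx": 0, "dy": 0, "dz": 0, "spin": 0, "hand": 0.65},
    {"dx": 0, "dy": 0, "dz": 0, "spin": 0, "hand": 0.8},
    {"dx": 0, "dy": 0, "dz": 0, "spin": 0, "hand": 0.8},
    {"dx": 0, "dy": 0, "dz": 0, "spin": 0, "hand": 0.8},
    {"dx": 0, "dy": 0, "dz": 0, "spin": 0, "hand": 0.8}
  ],
  "force": 20
}}

```text
time: 10.63
tool_pos: [488.5, 194.4, 38.7]
orientation: [-180.0, -0.0, 22.7]
force: [-0.8, 1.4, 3.0]
width: 20.5
```

Call:
{"name": "step_arm", "arguments": {
  "increments": [
    {"dx": 0, "dy": 0, "dz": -0.3, "spin": 0, "hand": 0.8},
    {"dx": 0, "dy": 0, "dz": -0.6, "spin": 0, "hand": 0.8},
    {"dx": 0, "dy": 0, "dz": -0.6, "spin": 0, "hand": 0.8},
    {"dx": 0, "dy": 0, "dz": 0, "spin": 0, "hand": 0.8}
  ]
}}

```text
time: 10.97
tool_pos: [489.0, 194.7, 54.7]
orientation: [-180.0, -0.1, 22.7]
force: [0.7, -1.2, -0.7]
width: 19.9
```

```bash
cat > look.py <<'E'
from h import *
import sys
n=sys.argv[1]
st=read_state();print(st["time"],st["tool_pos"].round(1),st["orientation"].round(1),round(st["width"],2),st["force"].round(1))
s=snapshot("wrist");w=s["color"]
t=snapshot("side");c=cv2.resize(t["color"][120:210,190:310],None,fx=3.2,fy=3.2,interpolation=cv2.INTER_CUBIC)
w=cv2.resize(w,(384,288)); 
out=np.zeros((288,384+c.shape[1],3),np.uint8); out[:,:384]=w; out[:c.shape[0],384:]=c
cv2.imwrite(f"pics/{n}.png",out[:,:,::-1])
E
python3 look.py i1
```

```text
10.9667 [489.  194.7  54.7] [-1.80e+02 -1.00e-01  2.27e+01] 19.88 [ 0.7 -1.2 -0.7]
```

View pics/i1.png

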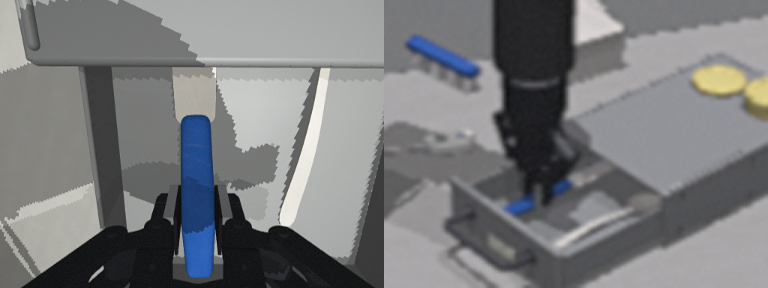

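It is held at width 19.9. I'll work out the tilt from the image row of the handle's front end.

```bash
cat > tilt.py <<'E'
from h import *
st=read_state(); s=snapshot("wrist"); T=s["tool_from_camera"]
hsv=cv2.cvtColor(s["color"],cv2.COLOR_RGB2HSV); m=cv2.inRange(hsv,(100,120,30),(130,255,255))
col=m[:300,245:290]; r=np.where(col.sum(1)>255*5)[0]; print("front row",r.min())
for th in range(-10,31,5):
    t=np.radians(th); a,b=55.,-6.  # along, up(-z tool)
    p=[a*np.cos(t)-6*np.sin(t)*-1*0, 0, 15.7+a*np.sin(t)-6*np.cos(t)]
    q=[150*np.cos(t),0,15.7+150*np.sin(t)]
    print(th, np.round(proj(s,p,T),0), np.round(proj(s,q,T),0))
E
python3 tilt.py
```

```text
front row 154
-10 [265. 162.] [ 265. -186.]
-5 [264. 157.] [ 265. -161.]
0 [264. 154.] [ 265. -136.]
5 [264. 152.] [ 264. -113.]
10 [264. 152.] [264. -90.]
15 [264. 152.] [264. -69.]
20 [264. 153.] [264. -48.]
25 [264. 155.] [264. -28.]
30 [264. 157.] [264. -10.]
```

```bash
cat > tilt.py <<'E'
from h import *
st=read_state(); s=snapshot("wrist"); T=s["tool_from_camera"]
hsv=cv2.cvtColor(s["color"],cv2.COLOR_RGB2HSV); m=cv2.inRange(hsv,(100,120,30),(130,255,255))
r=np.where(m[:,250:275].sum(1)>255*5)[0]; print("rows",r.min(),r.max(), "w",round(st["width"],2),"F",st["force"].round(1),"t",round(st["time"],2))
import sys
if len(sys.argv)>1:
  zg=float(sys.argv[1])
  for th in range(-10,31,5):
    t=np.radians(th)
    f=lambda a,h:np.round(proj(s,[a*np.cos(t)+h*np.sin(t)*-1*-1,0,zg+a*np.sin(t)-h*np.cos(t)],T)[1],0)
    print(th,"front",max(f(55,6),0),"butt top",f(-55,6),"butt bot",f(-55,-6))
E
python3 tilt.py 15.7
```

```text
rows 154 369 w 20.18 F [ 0.3  0.4 -0.8] t 11.12
-10 front 165.0 butt top 357.0 butt bot 337.0
-5 front 159.0 butt top 364.0 butt bot 345.0
0 front 154.0 butt top 371.0 butt bot 353.0
5 front 151.0 butt top 378.0 butt bot 360.0
10 front 149.0 butt top 384.0 butt bot 368.0
15 front 148.0 butt top 390.0 butt bot 374.0
20 front 148.0 butt top 395.0 butt bot 381.0
25 front 149.0 butt top 399.0 butt bot 387.0
30 front 151.0 butt top 403.0 butt bot 393.0
```

The spatula is level and rigid in the grip. Now I'll ease the jaws a little so gravity can lower the blade. The tip would only drop 16 mm to the drawer floor.

Call:
{"name": "step_arm", "arguments": {
  "increments": [
    {"dx": 0, "dy": 0, "dz": 0, "spin": 0, "hand": 0.78},
    {"dx": 0, "dy": 0, "dz": 0, "spin": 0, "hand": 0.775},
    {"dx": 0, "dy": 0, "dz": 0, "spin": 0, "hand": 0.77}
  ],
  "force": 20
}}

```text
time: 11.42
tool_pos: [488.2, 194.1, 53.1]
orientation: [180.0, 0.0, 22.6]
force: [0.1, -0.4, -0.1]
width: 19.9
```

```bash
python3 tilt.py
```

```text
rows 154 369 w 19.94 F [ 0.1 -0.4 -0.1] t 11.42
```

Call:
{"name": "step_arm", "arguments": {
  "increments": [
    {"dx": 0, "dy": 0, "dz": 0, "spin": 0, "hand": 0.766},
    {"dx": 0, "dy": 0, "dz": 0, "spin": 0, "hand": 0.762}
  ],
  "force": 20
}}

```text
time: 11.63
tool_pos: [488.3, 194.2, 53.2]
orientation: [180.0, 0.0, 22.6]
force: [0.2, -0.6, -0.4]
width: 20.4
```

```bash
python3 tilt.py
```

```text
rows 154 369 w 20.39 F [ 0.2 -0.6 -0.4] t 11.63
```

Call:
{"name": "step_arm", "arguments": {
  "increments": [
    {"dx": 0, "dy": 0, "dz": 0, "spin": 0, "hand": 0.758},
    {"dx": 0, "dy": 0, "dz": 0, "spin": 0, "hand": 0.754}
  ],
  "force": 20
}}

```text
time: 11.85
tool_pos: [488.3, 194.2, 53.3]
orientation: [-180.0, 0.0, 22.6]
force: [-0.3, 0.3, -0.0]
width: 20.9
```

```bash
python3 tilt.py
```

```text
rows 153 370 w 20.92 F [-0.3  0.3 -0. ] t 11.85
```

Call:
{"name": "step_arm", "arguments": {
  "increments": [
    {"dx": 0, "dy": 0, "dz": 0, "spin": 0, "hand": 0.752},
    {"dx": 0, "dy": 0, "dz": 0, "spin": 0, "hand": 0.752}
  ],
  "force": 20
}}

```text
time: 12.07
tool_pos: [488.3, 194.2, 53.3]
orientation: [-180.0, -0.0, 22.6]
force: [0.9, 0.8, 0.4]
width: 21.0
```

```bash
python3 tilt.py; python3 look.py i2
```

```text
rows 152 375 w 20.96 F [0.9 0.8 0.4] t 12.07
12.1167 [488.3 194.2  53.3] [180.   -0.   22.6] 21.13 [ 0.4 -0.1 -0.7]
```

View pics/i2.png

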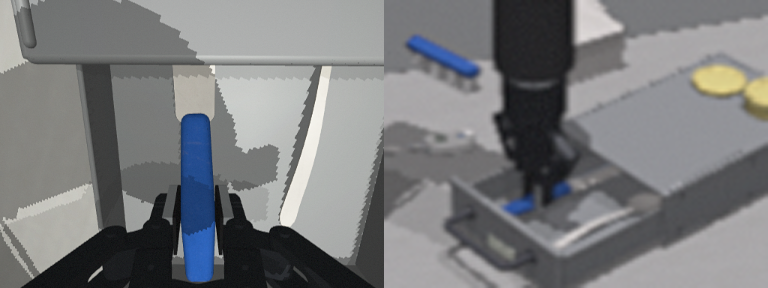

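It is pivoting: about 4–5° blade down (butt row 369→375). I'll lift slowly with the light grip and keep watching.

Call:
{"name": "step_arm", "arguments": {
  "increments": [
    {"dx": 0, "dy": 0, "dz": -0.2, "spin": 0, "hand": 0.752},
    {"dx": 0, "dy": 0, "dz": -0.3, "spin": 0, "hand": 0.752},
    {"dx": 0, "dy": 0, "dz": -0.3, "spin": 0, "hand": 0.752},
    {"dx": 0, "dy": 0, "dz": -0.2, "spin": 0, "hand": 0.752}
  ],
  "force": 20
}}

```text
time: 12.55
tool_pos: [488.5, 194.4, 63.9]
orientation: [-180.0, -0.0, 22.6]
force: [0.4, 0.2, -0.1]
width: 21.3
```

```bash
python3 tilt.py
```

```text
rows 152 375 w 21.33 F [ 0.4  0.2 -0.1] t 12.55
```

Call:
{"name": "step_arm", "arguments": {
  "increments": [
    {"dx": 0, "dy": 0, "dz": 0, "spin": 0, "hand": 0.75},
    {"dx": 0, "dy": 0, "dz": 0, "spin": 0, "hand": 0.75}
  ],
  "force": 20
}}

```text
time: 12.77
tool_pos: [488.3, 194.2, 63.4]
orientation: [-180.0, -0.0, 22.6]
force: [-0.4, 0.1, -0.8]
width: 21.3
```

```bash
python3 tilt.py
```

```text
rows 151 378 w 21.33 F [-0.4  0.1 -0.8] t 12.77
```

Call:
{"name": "step_arm", "arguments": {
  "increments": [
    {"dx": 0, "dy": 0, "dz": -0.1, "spin": 0, "hand": 0.749},
    {"dx": 0, "dy": 0, "dz": -0.2, "spin": 0, "hand": 0.749},
    {"dx": 0, "dy": 0, "dz": -0.2, "spin": 0, "hand": 0.749}
  ],
  "force": 20
}}

```text
time: 13.07
tool_pos: [488.2, 194.2, 68.3]
orientation: [180.0, 0.0, 22.6]
force: [-0.6, -0.4, -1.1]
width: 21.5
```

```bash
python3 tilt.py;python3 look.py i3
```

```text
rows 151 378 w 21.52 F [-0.6 -0.4 -1.1] t 13.07
13.1167 [488.5 194.3  68.8] [180.   -0.   22.7] 21.21 [-0.2 -0.3  0.2]
```

View pics/i3.png

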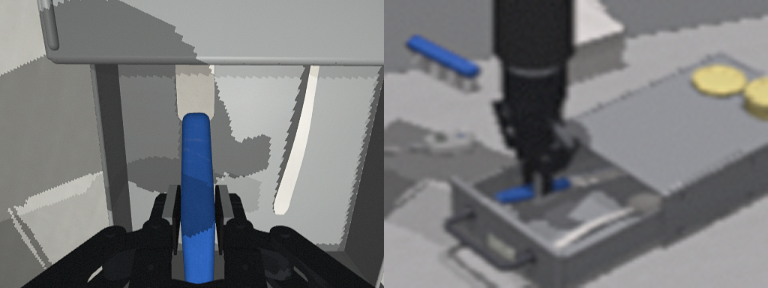

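Call:
{"name": "step_arm", "arguments": {
  "increments": [
    {"dx": 0, "dy": 0, "dz": 0, "spin": 0, "hand": 0.747},
    {"dx": 0, "dy": 0, "dz": 0, "spin": 0, "hand": 0.746}
  ],
  "force": 20
}}

```text
time: 13.38
tool_pos: [488.3, 194.2, 68.3]
orientation: [180.0, -0.0, 22.6]
force: [-0.1, 1.0, -1.0]
width: 21.9
```

```bash
python3 tilt.py
```

```text
rows 151 378 w 21.86 F [-0.1  1.  -1. ] t 13.38
```

Call:
{"name": "step_arm", "arguments": {
  "increments": [
    {"dx": 0, "dy": 0, "dz": 0, "spin": 0, "hand": 0.744},
    {"dx": 0, "dy": 0, "dz": 0, "spin": 0, "hand": 0.742}
  ],
  "force": 20
}}

```text
time: 13.6
tool_pos: [488.3, 194.2, 68.3]
orientation: [180.0, 0.0, 22.6]
force: [-1.5, -0.4, -0.1]
width: 22.0
```

```bash
python3 tilt.py
```

```text
rows 148 333 w 21.97 F [-1.5 -0.4 -0.1] t 13.6
```

```bash
python3 look.py i4
```

```text
13.65 [488.3 194.2  68.3] [180.    0.   22.6] 22.11 [ 0.3 -0.5  0.2]
```

View pics/i4.png

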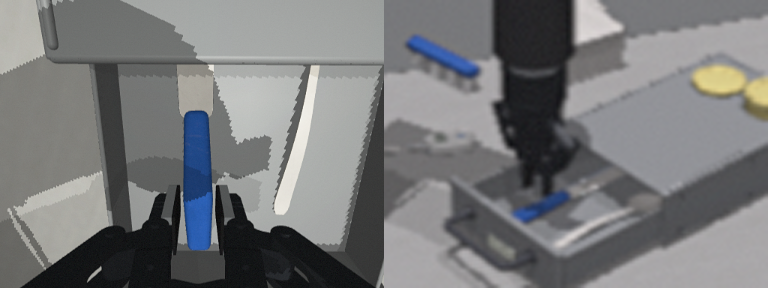

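The grip was eased too far and the spatula dropped about 30 mm back flat into the drawer. It is still lengthwise, from (195,112) to (198,249) in the picture. I'll measure it again and regrasp. This time a firmer light grip will turn it gently as the handle rises.

```bash
python3 meas.py
```

```text
[ 245  148   39  186 6460]
[[245. 148.]
 [283. 148.]
 [283. 333.]
 [245. 333.]]
[ 18.6 110.4  22.5 110.3]
centre [484.97458697 192.9120016   27.        ] ang 23.680518525334435
butt [434.44142498 170.74998426  27.        ] (np.float64(-140.57277816217297), np.float64(30.91268848277357)) grasp [484.81038148 192.83998701  27.        ] (np.float64(-85.59933311117499), np.float64(32.6215884871355)) tip (np.float64(64.32824430063765), np.float64(37.28222486266801))
(np.float64(-30.376385882935647), np.float64(42.65360965829284))
(np.float64(-30.139161083676406), np.float64(24.081036614589305))
(np.float64(-140.44448393338445), np.float64(20.65209439486593))
(np.float64(-140.72043604927927), np.float64(43.121897702792914))
```

Call:
{"name": "step_arm", "arguments": {
  "increments": [
    {"dx": 0, "dy": 0, "dz": 0, "spin": 0, "hand": 0.6},
    {"dx": -0.35, "dy": 0, "dz": 0, "spin": -0.015, "hand": 0.6},
    {"dx": 0, "dy": 0, "dz": 0.5, "spin": 0, "hand": 0.6},
    {"dx": 0, "dy": 0, "dz": 1, "spin": 0, "hand": 0.6},
    {"dx": 0, "dy": 0, "dz": 1, "spin": 0, "hand": 0.6},
    {"dx": 0, "dy": 0, "dz": 0.5, "spin": 0, "hand": 0.6},
    {"dx": 0, "dy": 0, "dz": 0, "spin": 0, "hand": 0.7},
    {"dx": 0, "dy": 0, "dz": 0, "spin": 0, "hand": 0.8},
    {"dx": 0, "dy": 0, "dz": 0, "spin": 0, "hand": 0.8},
    {"dx": 0, "dy": 0, "dz": 0, "spin": 0, "hand": 0.8}
  ],
  "force": 20
}}

```text
time: 14.63
tool_pos: [485.3, 193.0, 38.5]
orientation: [-180.0, -0.0, 23.5]
force: [0.5, -0.5, -0.2]
width: 20.1
```

```bash
python3 look.py j1; python3 tilt.py
```

```text
14.6333 [485.3 193.   38.5] [-180.    -0.    23.5] 20.08 [ 0.5 -0.5 -0.2]
rows 151 370 w 20.13 F [ 0.1 -0.9 -0.6] t 14.73
```

View pics/j1.png

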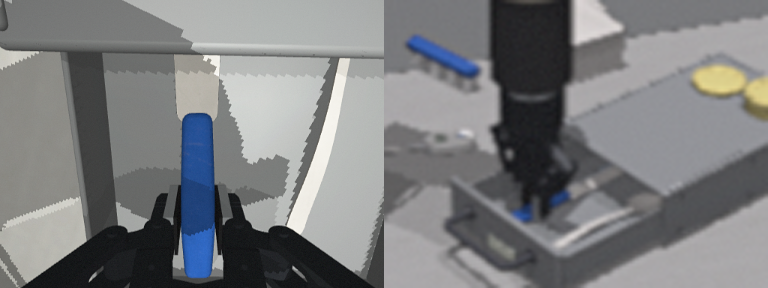

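Call:
{"name": "step_arm", "arguments": {
  "increments": [
    {"dx": 0, "dy": 0, "dz": -0.4, "spin": 0, "hand": 0.8},
    {"dx": 0, "dy": 0, "dz": -0.8, "spin": 0, "hand": 0.8},
    {"dx": 0, "dy": 0, "dz": -1.0, "spin": 0, "hand": 0.8},
    {"dx": 0, "dy": 0, "dz": -0.8, "spin": 0, "hand": 0.78},
    {"dx": 0, "dy": 0, "dz": 0, "spin": 0, "hand": 0.765},
    {"dx": 0, "dy": 0, "dz": 0, "spin": 0, "hand": 0.758},
    {"dx": 0, "dy": 0, "dz": 0, "spin": 0, "hand": 0.754},
    {"dx": 0, "dy": 0, "dz": 0, "spin": 0, "hand": 0.753},
    {"dx": 0, "dy": 0, "dz": 0, "spin": 0, "hand": 0.752},
    {"dx": 0, "dy": 0, "dz": 0, "spin": 0, "hand": 0.752}
  ],
  "force": 20
}}

```text
time: 15.62
tool_pos: [484.9, 192.7, 67.9]
orientation: [180.0, 0.0, 23.5]
force: [0.6, -0.6, -0.2]
width: 21.1
```

```bash
python3 tilt.py 15.5; python3 look.py j2
```

```text
rows 150 372 w 21.11 F [ 0.6 -0.6 -0.2] t 15.62
-10 front 165.0 butt top 357.0 butt bot 338.0
-5 front 159.0 butt top 364.0 butt bot 346.0
0 front 154.0 butt top 371.0 butt bot 353.0
5 front 151.0 butt top 378.0 butt bot 361.0
10 front 149.0 butt top 384.0 butt bot 368.0
15 front 148.0 butt top 390.0 butt bot 375.0
20 front 148.0 butt top 395.0 butt bot 381.0
25 front 149.0 butt top 400.0 butt bot 387.0
30 front 151.0 butt top 404.0 butt bot 393.0
15.6667 [484.9 192.7  68. ] [180.    0.   23.5] 21.11 [ 0.2  0.3 -0.2]
```

View pics/j2.png

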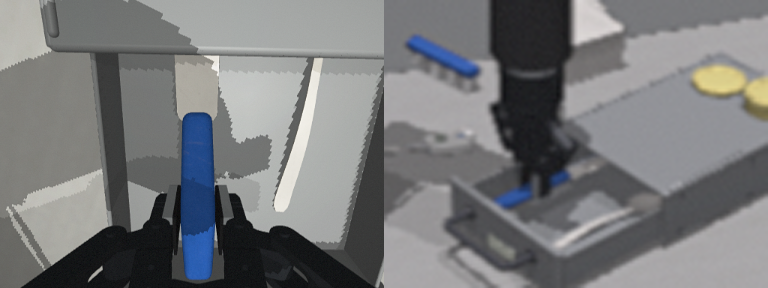

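Call:
{"name": "step_arm", "arguments": {
  "increments": [
    {"dx": 0, "dy": 0, "dz": 0, "spin": 0, "hand": 0.752},
    {"dx": 0, "dy": 0, "dz": 0, "spin": 0, "hand": 0.751},
    {"dx": 0, "dy": 0, "dz": 0, "spin": 0, "hand": 0.751}
  ],
  "force": 20
}}

```text
time: 16.02
tool_pos: [485.1, 192.9, 68.3]
orientation: [180.0, 0.0, 23.5]
force: [-0.0, 0.4, -0.3]
width: 21.2
```

```bash
python3 tilt.py
```

```text
rows 150 373 w 21.19 F [-0.   0.4 -0.3] t 16.02
```

Call:
{"name": "step_arm", "arguments": {
  "increments": [
    {"dx": 0, "dy": 0, "dz": 0, "spin": 0, "hand": 0.75},
    {"dx": 0, "dy": 0, "dz": 0, "spin": 0, "hand": 0.749},
    {"dx": 0, "dy": 0, "dz": 0, "spin": 0, "hand": 0.749},
    {"dx": 0, "dy": 0, "dz": 0, "spin": 0, "hand": 0.748}
  ],
  "force": 20
}}

```text
time: 16.4
tool_pos: [485.1, 192.9, 68.3]
orientation: [-180.0, -0.0, 23.5]
force: [-0.1, 0.1, -0.4]
width: 21.3
```

```bash
python3 tilt.py
```

```text
rows 149 378 w 21.29 F [-0.1  0.1 -0.4] t 16.4
```

Call:
{"name": "step_arm", "arguments": {
  "increments": [
    {"dx": 0, "dy": 0, "dz": 0, "spin": 0, "hand": 0.748},
    {"dx": 0, "dy": 0, "dz": 0, "spin": 0, "hand": 0.747},
    {"dx": 0, "dy": 0, "dz": 0, "spin": 0, "hand": 0.747}
  ],
  "force": 20
}}

```text
time: 16.7
tool_pos: [485.1, 192.9, 68.3]
orientation: [-180.0, -0.0, 23.5]
force: [-0.4, -0.1, 0.0]
width: 21.7
```

```bash
python3 tilt.py
```

```text
rows 149 378 w 21.69 F [-0.4 -0.1  0. ] t 16.7
```

The butt row may be saturating where the palm hides it. I'll tighten first, then check the tilt in the side view.

Call:
{"name": "step_arm", "arguments": {
  "increments": [
    {"dx": 0, "dy": 0, "dz": 0, "spin": 0, "hand": 0.765}
  ],
  "force": 20
}}

```text
time: 16.83
tool_pos: [485.1, 192.9, 68.3]
orientation: [180.0, 0.0, 23.5]
force: [0.1, 0.8, -0.9]
width: 20.3
```

```bash
cat > side.py <<'E'
from h import *
import sys
s=snapshot("side"); st=read_state()
hsv=cv2.cvtColor(s["color"],cv2.COLOR_RGB2HSV); m=cv2.inRange(hsv,(100,90,25),(130,255,255)); 
u0,v0=proj(s,st["tool_pos"]); u0,v0=int(u0),int(v0); print("tcp px",u0,v0,round(st["width"],2),st["force"].round(1),st["tool_pos"].round(1))
m2=np.zeros_like(m); m2[v0-25:v0+40,u0-35:u0+40]=m[v0-25:v0+40,u0-35:u0+40]
p=np.argwhere(m2)[:,::-1].astype(np.float32); 
vx,vy,x0,y0=cv2.fitLine(p,cv2.DIST_L2,0,.01,.01).ravel(); print("n",len(p),"img ang",np.degrees(np.arctan2(vy*np.sign(vx),abs(vx))).round(1),"ends",p[p[:,0].argmin()],p[p[:,0].argmax()])
yaw=np.radians(st["orientation"][2])
for th in range(-10,36,5):
    t=np.radians(th); d=np.array([np.cos(t)*np.cos(yaw),np.cos(t)*np.sin(yaw),-np.sin(t)])
    g=st["tool_pos"]-[0,0,15.]
    a=np.array(proj(s,g-55*d));b=np.array(proj(s,g+55*d)); e=b-a
    print(th,np.degrees(np.arctan2(e[1],e[0])).round(1),a.round(),b.round())
k=8;c=s["color"][v0-30:v0+40,u0-40:u0+50]
cv2.imwrite(f"pics/{sys.argv[1]}.png",cv2.resize(c,None,fx=k,fy=k,interpolation=cv2.INTER_CUBIC)[:,:,::-1])
E
python3 side.py k1
```

```text
tcp px 236 175 20.24 [-0.2 -0.5 -1.2] [485.1 192.9  68.3]
n 71 img ang -13.2 ends [224. 181.] [247. 177.]
-10 -34.2 [225. 187.] [247. 172.]
-5 -30.2 [225. 186.] [247. 173.]
0 -25.9 [225. 185.] [247. 174.]
5 -21.3 [225. 184.] [247. 175.]
10 -16.4 [225. 182.] [247. 176.]
15 -11.1 [225. 181.] [247. 177.]
20 -5.3 [225. 180.] [247. 178.]
25 1.0 [226. 179.] [246. 179.]
30 7.8 [226. 178.] [246. 180.]
35 15.0 [227. 177.] [245. 182.]
```

View pics/k1.png

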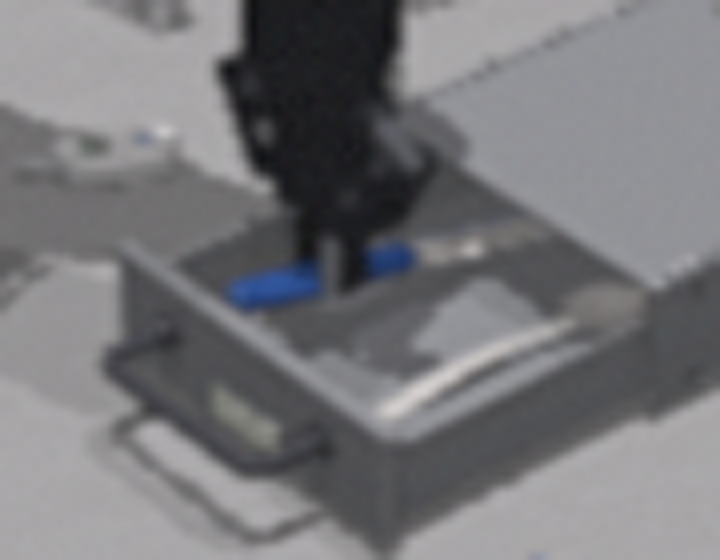

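In the side view the handle's image angle of −13° means about 13° of tilt. That fits the tip having settled on the floor (11.5° predicted from the 30 mm lift). I'll grip firmly, raise 25 mm and draw out along the tilted axis.

Call:
{"name": "step_arm", "arguments": {
  "increments": [
    {"dx": 0, "dy": 0, "dz": 0, "spin": 0, "hand": 0.9},
    {"dx": 0, "dy": 0, "dz": 0, "spin": 0, "hand": 0.9},
    {"dx": 0, "dy": 0, "dz": -0.4, "spin": 0, "hand": 0.9},
    {"dx": 0, "dy": 0, "dz": -0.8, "spin": 0, "hand": 0.9},
    {"dx": 0, "dy": 0, "dz": -0.8, "spin": 0, "hand": 0.9},
    {"dx": 0, "dy": 0, "dz": -0.5, "spin": 0, "hand": 0.9},
    {"dx": 0, "dy": 0, "dz": 0, "spin": 0, "hand": 0.9}
  ],
  "force": 40
}}

```text
time: 17.47
tool_pos: [485.9, 193.5, 95.1]
orientation: [-180.0, -0.2, 23.5]
force: [0.9, -0.1, -0.3]
width: 19.2
```

```bash
python3 side.py k2;python3 look.py k2b
```

```text
tcp px 236 169 19.7 [ 0.  -0.1 -0.1] [485.5 193.3  94.4]
n 79 img ang -13.8 ends [224. 175.] [247. 170.]
-10 -33.9 [225. 181.] [247. 166.]
-5 -29.8 [225. 180.] [247. 167.]
0 -25.5 [225. 179.] [247. 168.]
5 -20.9 [225. 178.] [247. 169.]
10 -15.9 [225. 176.] [247. 170.]
15 -10.5 [225. 175.] [247. 171.]
20 -4.6 [225. 174.] [247. 172.]
25 1.7 [226. 173.] [246. 174.]
30 8.5 [226. 172.] [246. 175.]
35 15.8 [227. 170.] [245. 176.]
17.5167 [485.5 193.3  94.4] [-1.80e+02 -1.00e-01  2.35e+01] 19.7 [ 0.  -0.1 -0.1]
```

View pics/k2.png

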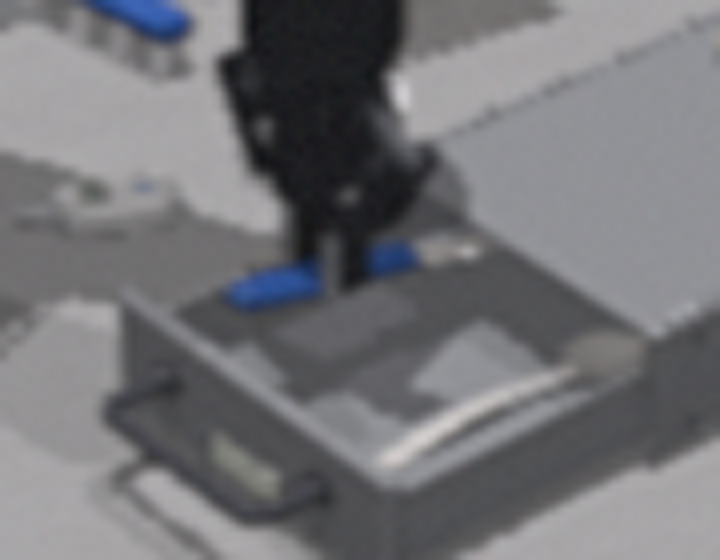

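View pics/k2b.png

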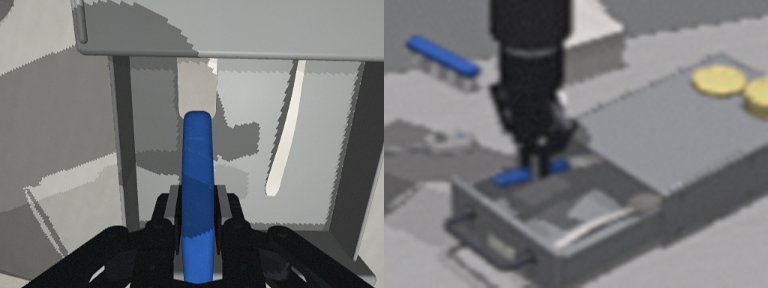

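Tilt holds at about 12° with no contact force. Clearances are about 12 mm under the top's edge and 17 mm over the front panel. Drawing out diagonally.

Call:
{"name": "step_arm", "arguments": {
  "increments": [
    {"dx": -0.4, "dy": 0, "dz": -0.08, "spin": 0, "hand": 0.9},
    {"dx": -0.8, "dy": 0, "dz": -0.17, "spin": 0, "hand": 0.9},
    {"dx": -1.0, "dy": 0, "dz": -0.21, "spin": 0, "hand": 0.9},
    {"dx": -1.0, "dy": 0, "dz": -0.21, "spin": 0, "hand": 0.9},
    {"dx": -0.8, "dy": 0, "dz": -0.17, "spin": 0, "hand": 0.9}
  ],
  "force": 40
}}

```text
time: 18.03
tool_pos: [446.9, 176.1, 101.8]
orientation: [180.0, 0.0, 23.5]
force: [0.3, 0.0, 0.0]
width: 19.7
```

Call:
{"name": "step_arm", "arguments": {
  "increments": [
    {"dx": -1.0, "dy": 0, "dz": -0.21, "spin": 0, "hand": 0.9},
    {"dx": -1.0, "dy": 0, "dz": -0.21, "spin": 0, "hand": 0.9},
    {"dx": -1.0, "dy": 0, "dz": -0.21, "spin": 0, "hand": 0.9},
    {"dx": -1.0, "dy": 0, "dz": -0.21, "spin": 0, "hand": 0.9},
    {"dx": -1.0, "dy": 0, "dz": -0.21, "spin": 0, "hand": 0.9},
    {"dx": 0, "dy": 0, "dz": 0, "spin": 0, "hand": 0.9}
  ],
  "force": 40
}}

```text
time: 18.53
tool_pos: [400.7, 156.0, 112.6]
orientation: [-180.0, 0.0, 23.5]
force: [-0.9, -0.0, -0.6]
width: 19.4
```

```bash
python3 side.py k3;python3 look.py k3b
```

```text
tcp px 216 174 19.39 [ 0.1  0.6 -0.7] [401.7 156.7 112.7]
n 80 img ang -12.8 ends [204. 180.] [228. 176.]
-10 -33.5 [205. 186.] [228. 171.]
-5 -29.5 [204. 185.] [228. 172.]
0 -25.2 [204. 184.] [228. 173.]
5 -20.7 [204. 183.] [228. 174.]
10 -15.8 [204. 182.] [228. 175.]
15 -10.6 [204. 181.] [228. 176.]
20 -5.0 [205. 179.] [228. 177.]
25 1.0 [205. 178.] [228. 179.]
30 7.5 [206. 177.] [227. 180.]
35 14.4 [206. 176.] [227. 181.]
18.5833 [401.7 156.7 112.7] [-180.    -0.    23.5] 19.39 [ 0.1  0.6 -0.7]
```

View pics/k3.png

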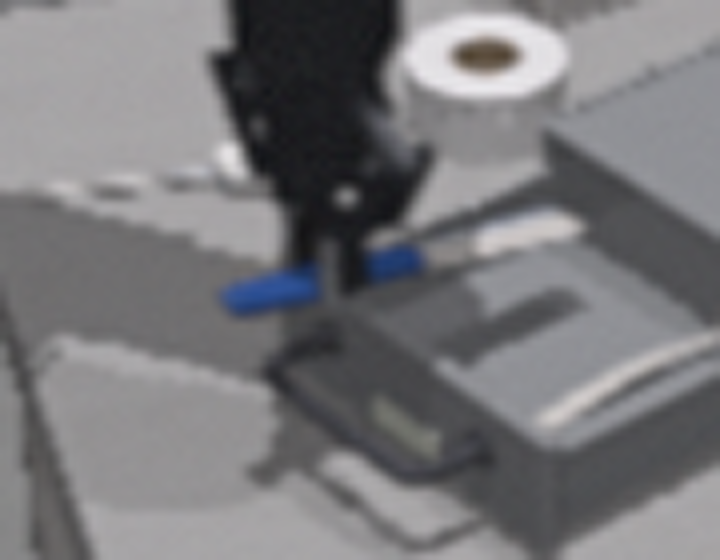

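View pics/k3b.png

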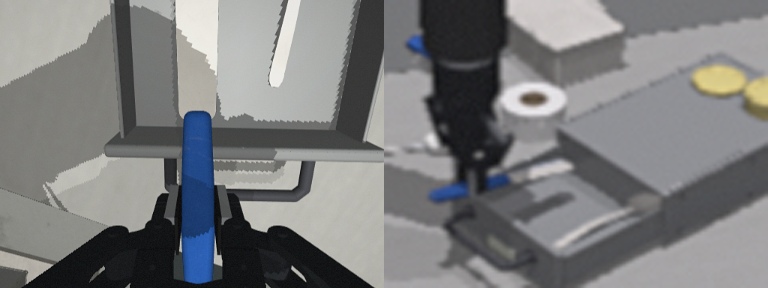

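The tip is clear, about 29 mm in front of the cabinet edge, and the wrist force stayed below 1 N. To level it, I'll rest the blade tip lightly on the cabinet top with an eased grip and lower the handle until it is level. First up and over.

Call:
{"name": "step_arm", "arguments": {
  "increments": [
    {"dx": 0, "dy": 0, "dz": -0.6, "spin": 0, "hand": 0.9},
    {"dx": 0, "dy": 0, "dz": -1.2, "spin": 0, "hand": 0.9},
    {"dx": 0, "dy": 0, "dz": -1.2, "spin": 0, "hand": 0.9},
    {"dx": 0, "dy": 0, "dz": -0.7, "spin": 0, "hand": 0.9},
    {"dx": 0.5, "dy": 0, "dz": 0, "spin": 0, "hand": 0.9},
    {"dx": 1.2, "dy": 0, "dz": 0, "spin": 0, "hand": 0.9},
    {"dx": 1.4, "dy": 0, "dz": 0, "spin": 0, "hand": 0.9},
    {"dx": 1.4, "dy": 0, "dz": 0, "spin": 0, "hand": 0.9},
    {"dx": 1.0, "dy": 0, "dz": 0, "spin": 0, "hand": 0.9},
    {"dx": 0.3, "dy": 0, "dz": 0, "spin": 0, "hand": 0.9},
    {"dx": 0, "dy": 0, "dz": 0, "spin": 0, "hand": 0.9}
  ],
  "force": 40
}}

```text
time: 19.6
tool_pos: [456.3, 180.2, 148.3]
orientation: [180.0, 0.1, 23.5]
force: [-0.3, -0.6, 0.1]
width: 19.5
```

```bash
python3 side.py l1;python3 look.py l1b
```

```text
tcp px 229 160 19.61 [-0.7 -0.1 -0.2] [455.6 179.8 148.3]
n 145 img ang 52.6 ends [199. 135.] [240. 161.]
-10 -33.2 [217. 172.] [241. 157.]
-5 -29.0 [217. 171.] [241. 158.]
0 -24.6 [217. 170.] [241. 159.]
5 -19.9 [217. 168.] [241. 160.]
10 -14.8 [217. 167.] [241. 161.]
15 -9.4 [217. 166.] [240. 162.]
20 -3.5 [218. 165.] [240. 163.]
25 2.9 [218. 164.] [240. 165.]
30 9.6 [218. 162.] [239. 166.]
35 16.7 [219. 161.] [239. 167.]
19.65 [455.6 179.8 148.3] [1.80e+02 1.00e-01 2.35e+01] 19.61 [-0.7 -0.1 -0.2]
```

View pics/l1.png

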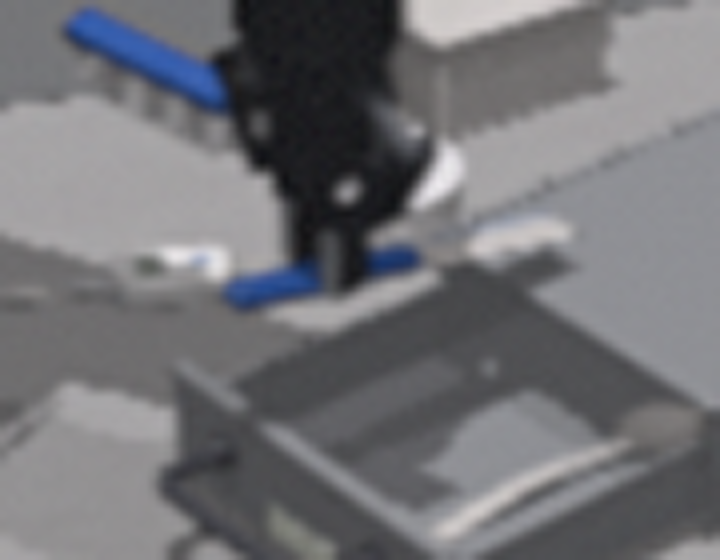

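View pics/l1b.png

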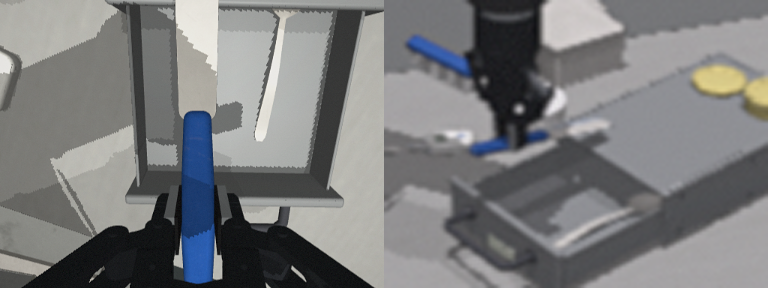

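The blade tip overhangs the cabinet top by about 2 cm with a small gap, its shadow just below it. I'll ease to the holding light grip and lower slowly.

```bash
sed -i 's/m2\[v0-25:v0+40,u0-35:u0+40\]=m\[v0-25:v0+40,u0-35:u0+40\]/m2[v0-4:v0+25,u0-18:u0+20]=m[v0-4:v0+25,u0-18:u0+20]/' side.py
```

Call:
{"name": "step_arm", "arguments": {
  "increments": [
    {"dx": 0, "dy": 0, "dz": 0, "spin": 0, "hand": 0.77},
    {"dx": 0, "dy": 0, "dz": 0.3, "spin": 0, "hand": 0.766},
    {"dx": 0, "dy": 0, "dz": 0.4, "spin": 0, "hand": 0.766},
    {"dx": 0, "dy": 0, "dz": 0.4, "spin": 0, "hand": 0.766},
    {"dx": 0, "dy": 0, "dz": 0.3, "spin": 0, "hand": 0.766},
    {"dx": 0, "dy": 0, "dz": 0.3, "spin": 0, "hand": 0.766},
    {"dx": 0, "dy": 0, "dz": 0.3, "spin": 0, "hand": 0.766}
  ],
  "force": 20
}}

```text
time: 20.33
tool_pos: [455.6, 180.1, 128.8]
orientation: [180.0, 0.0, 23.5]
force: [0.2, -0.2, 0.7]
width: 19.8
```

```bash
python3 side.py l2
```

```text
tcp px 229 165 19.94 [-1.   0.3 -0.4] [455.4 179.9 128.3]
n 69 img ang -12.6 ends [217. 170.] [240. 166.]
-10 -33.4 [217. 176.] [241. 161.]
-5 -29.3 [217. 175.] [241. 162.]
0 -25.0 [217. 174.] [241. 163.]
5 -20.3 [217. 173.] [241. 164.]
10 -15.3 [217. 172.] [241. 166.]
15 -9.9 [217. 171.] [240. 167.]
20 -4.0 [218. 170.] [240. 168.]
25 2.3 [218. 168.] [240. 169.]
30 9.0 [219. 167.] [239. 170.]
35 16.1 [219. 166.] [239. 172.]
```

View pics/l2.png

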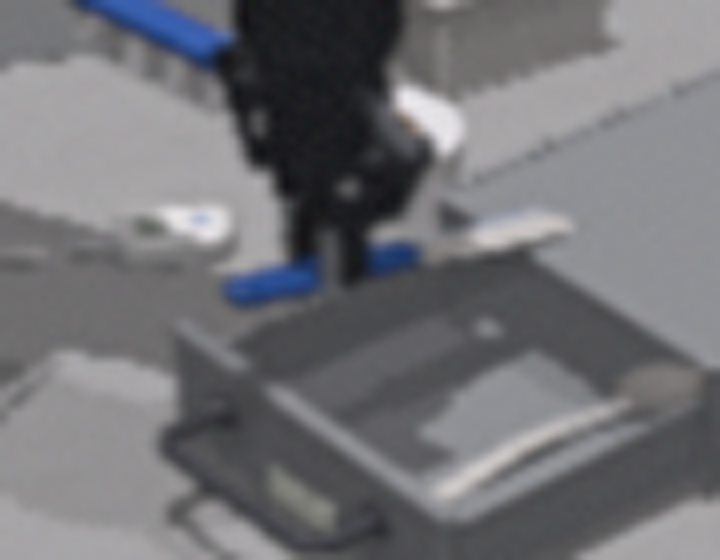

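The tip is just at the top surface and the handle is still at 12°. Lowering another 15 mm, watching the force.

Call:
{"name": "step_arm", "arguments": {
  "increments": [
    {"dx": 0, "dy": 0, "dz": 0.2, "spin": 0, "hand": 0.763},
    {"dx": 0, "dy": 0, "dz": 0.3, "spin": 0, "hand": 0.762},
    {"dx": 0, "dy": 0, "dz": 0.3, "spin": 0, "hand": 0.762}
  ],
  "force": 20
}}

```text
time: 20.63
tool_pos: [455.8, 180.2, 121.1]
orientation: [-180.0, -0.0, 23.5]
force: [0.4, 0.5, -0.4]
width: 20.7
```

Call:
{"name": "step_arm", "arguments": {
  "increments": [
    {"dx": 0, "dy": 0, "dz": 0.2, "spin": 0, "hand": 0.762},
    {"dx": 0, "dy": 0, "dz": 0.3, "spin": 0, "hand": 0.762},
    {"dx": 0, "dy": 0, "dz": 0.2, "spin": 0, "hand": 0.762}
  ],
  "force": 20
}}

```text
time: 20.88
tool_pos: [455.7, 180.1, 113.9]
orientation: [180.0, 0.0, 23.5]
force: [-1.3, -0.6, -0.3]
width: 20.1
```

```bash
python3 side.py l3
```

```text
tcp px 229 168 20.44 [0.  0.5 0. ] [455.6 180.  113.6]
n 79 img ang -18.5 ends [217. 175.] [240. 168.]
-10 -33.6 [218. 180.] [241. 165.]
-5 -29.5 [217. 179.] [241. 166.]
0 -25.2 [217. 178.] [241. 167.]
5 -20.6 [217. 177.] [241. 168.]
10 -15.6 [217. 175.] [241. 169.]
15 -10.2 [218. 174.] [240. 170.]
20 -4.4 [218. 173.] [240. 171.]
25 1.9 [218. 172.] [240. 172.]
30 8.5 [219. 171.] [239. 174.]
35 15.6 [219. 169.] [239. 175.]
```

View pics/l3.png

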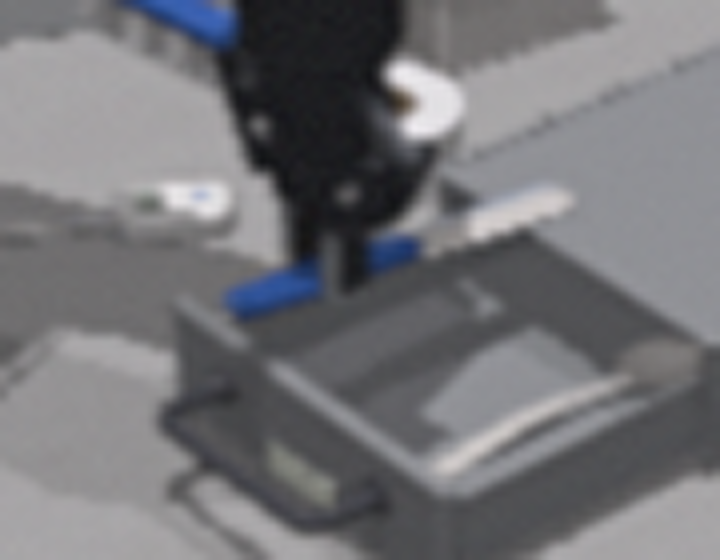

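It is pivoting with no measurable force, now about 7°. About 16 mm further down.

Call:
{"name": "step_arm", "arguments": {
  "increments": [
    {"dx": 0, "dy": 0, "dz": 0.2, "spin": 0, "hand": 0.762},
    {"dx": 0, "dy": 0, "dz": 0.3, "spin": 0, "hand": 0.762},
    {"dx": 0, "dy": 0, "dz": 0.3, "spin": 0, "hand": 0.762},
    {"dx": 0, "dy": 0, "dz": 0.3, "spin": 0, "hand": 0.762},
    {"dx": 0, "dy": 0, "dz": 0.3, "spin": 0, "hand": 0.762},
    {"dx": 0, "dy": 0, "dz": 0, "spin": 0, "hand": 0.765}
  ],
  "force": 20
}}

```text
time: 21.43
tool_pos: [455.5, 180.0, 99.6]
orientation: [180.0, 0.0, 23.5]
force: [-0.4, -0.1, 0.1]
width: 20.0
```

```bash
python3 side.py l4; python3 tilt.py 15.5;python3 look.py l4b
```

```text
tcp px 229 171 20.76 [ 0.3 -0.3 -0.7] [455.6 180.   99.8]
n 90 img ang -25.1 ends [217. 179.] [240. 170.]
-10 -33.8 [218. 183.] [241. 168.]
-5 -29.7 [218. 182.] [241. 169.]
0 -25.4 [218. 181.] [241. 170.]
5 -20.8 [218. 180.] [241. 171.]
10 -15.9 [218. 179.] [241. 172.]
15 -10.5 [218. 177.] [240. 173.]
20 -4.8 [218. 176.] [240. 174.]
25 1.5 [218. 175.] [240. 176.]
30 8.1 [219. 174.] [239. 177.]
35 15.2 [219. 173.] [239. 178.]
rows 151 370 w 20.76 F [ 0.3 -0.3 -0.7] t 21.48
-10 front 165.0 butt top 357.0 butt bot 338.0
-5 front 159.0 butt top 364.0 butt bot 346.0
0 front 154.0 butt top 371.0 butt bot 353.0
5 front 151.0 butt top 378.0 butt bot 361.0
10 front 149.0 butt top 384.0 butt bot 368.0
15 front 148.0 butt top 390.0 butt bot 375.0
20 front 148.0 butt top 395.0 butt bot 381.0
25 front 149.0 butt top 400.0 butt bot 387.0
30 front 151.0 butt top 404.0 butt bot 393.0
21.5333 [455.7 180.1 100.1] [180.    0.   23.5] 20.66 [ 0.2  0.1 -0.7]
```

View pics/l4.png

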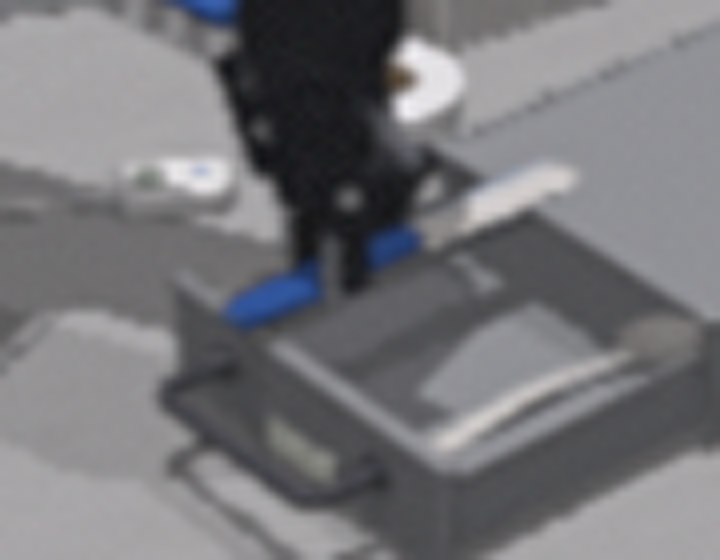

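View pics/l4b.png

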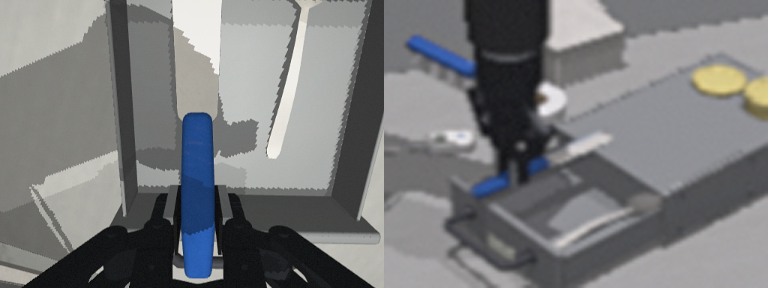

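Both views agree it is level: image angle −25.1° against −25.4° for level, butt row 370 as when first gripped. Tighten, lift 45 mm, then draw back in front of the cabinet.

Call:
{"name": "step_arm", "arguments": {
  "increments": [
    {"dx": 0, "dy": 0, "dz": 0, "spin": 0, "hand": 0.8},
    {"dx": 0, "dy": 0, "dz": 0, "spin": 0, "hand": 0.9},
    {"dx": 0, "dy": 0, "dz": -0.3, "spin": 0, "hand": 0.9},
    {"dx": 0, "dy": 0, "dz": -0.8, "spin": 0, "hand": 0.9},
    {"dx": 0, "dy": 0, "dz": -1.0, "spin": 0, "hand": 0.9},
    {"dx": 0, "dy": 0, "dz": -1.0, "spin": 0, "hand": 0.9},
    {"dx": 0, "dy": 0, "dz": -0.8, "spin": 0, "hand": 0.9},
    {"dx": 0, "dy": 0, "dz": -0.4, "spin": 0, "hand": 0.9},
    {"dx": -0.5, "dy": 0, "dz": -0.2, "spin": 0, "hand": 0.9},
    {"dx": -1.0, "dy": 0, "dz": 0, "spin": 0, "hand": 0.9},
    {"dx": -1.2, "dy": 0, "dz": 0, "spin": 0, "hand": 0.9},
    {"dx": -1.2, "dy": 0, "dz": 0, "spin": 0, "hand": 0.9}
  ],
  "force": 40
}}

```text
time: 22.63
tool_pos: [418.3, 163.5, 144.6]
orientation: [180.0, 0.1, 23.5]
force: [0.0, 0.5, -0.4]
width: 19.5
```

Call:
{"name": "step_arm", "arguments": {
  "increments": [
    {"dx": -1.2, "dy": 0, "dz": 0, "spin": 0, "hand": 0.9},
    {"dx": -1.0, "dy": 0, "dz": 0, "spin": 0.01, "hand": 0.9},
    {"dx": -0.6, "dy": 0, "dz": 0, "spin": 0.01, "hand": 0.9},
    {"dx": -0.2, "dy": 0, "dz": 0, "spin": 0.006, "hand": 0.9},
    {"dx": 0, "dy": 0, "dz": 0, "spin": 0, "hand": 0.9},
    {"dx": 0, "dy": 0, "dz": 0, "spin": 0, "hand": 0.9},
    {"dx": 0, "dy": 0, "dz": 0, "spin": 0, "hand": 0.9}
  ],
  "force": 40
}}

```text
time: 23.22
tool_pos: [392.8, 153.0, 145.3]
orientation: [180.0, -0.0, 22.0]
force: [-0.6, -0.4, -0.4]
width: 19.0
```

```bash
python3 side.py m1; python3 tilt.py
python3 - <<'E'
from h import *
st=read_state();print(st["time"],st["tool_pos"],st["orientation"],st["width"],st["qd"].round(2))
s=snapshot("wrist");P=wristP(s,st);cv2.imwrite("pics/m_wrist.png",s["color"][:,:,::-1])
s=snapshot("top"); crop(s,130,70,280,260,3,"m_top.png")
E
```

```text
tcp px 213 168 19.35 [ 0.2  0.5 -0.7] [392.8 152.9 145.2]
n 78 img ang -19.9 ends [201. 175.] [226. 167.]
-10 -32.0 [202. 179.] [226. 164.]
-5 -27.9 [201. 178.] [226. 165.]
0 -23.6 [201. 177.] [226. 166.]
5 -19.0 [201. 176.] [226. 167.]
10 -14.2 [201. 175.] [226. 169.]
15 -9.0 [201. 174.] [226. 170.]
20 -3.4 [202. 172.] [226. 171.]
25 2.6 [202. 171.] [225. 172.]
30 8.9 [203. 170.] [225. 173.]
35 15.6 [203. 169.] [224. 175.]
rows 149 374 w 19.35 F [ 0.2  0.5 -0.7] t 23.27
23.3167 [392.73024462 152.87232575 145.1099472 ] [1.79992610e+02 9.91115579e-03 2.20077505e+01] 19.48950105174769 [-0.06  0.01 -0.15 -0.11  0.08 -0.08]
```

View pics/m1.png

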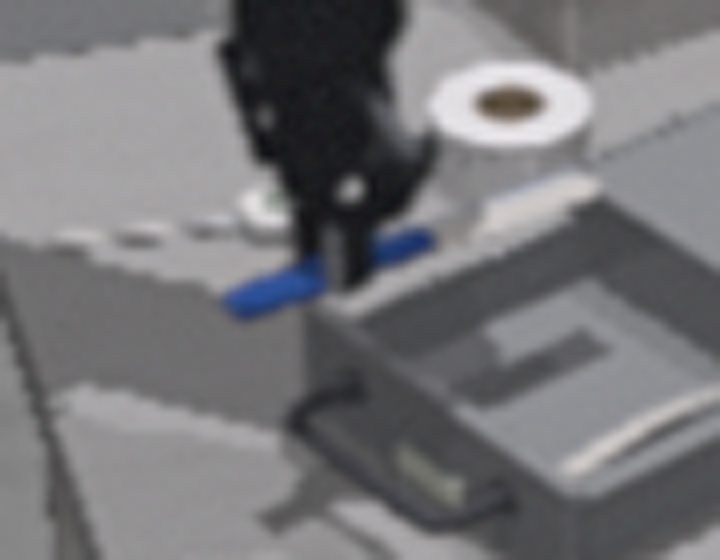

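View pics/m_wrist.png

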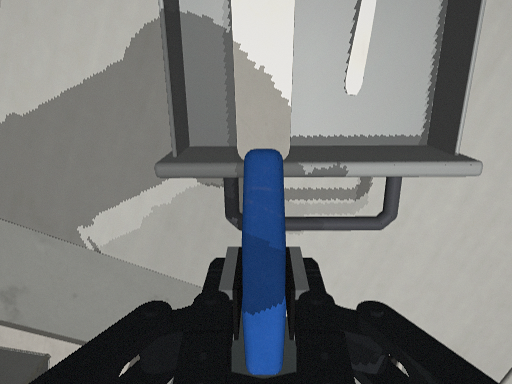

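View pics/m_top.png

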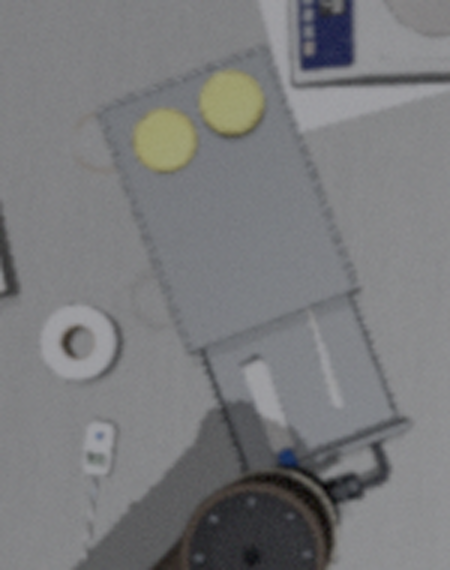

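It is in the air in front of the cabinet, but the butt row rose from 370 to 374, so the blade may have sagged a few degrees. I'll triangulate the tip from the side and top views.

```bash
python3 - <<'E'
from h import *
S=snapshot("side");T=snapshot("top");st=read_state()
def tri(a,b):
    (o1,d1),(o2,d2)=ray(S,*a),ray(T,*b)
    t=np.linalg.lstsq(np.c_[d1,-d2],o2-o1,rcond=None)[0]
    p,q=o1+d1*t[0],o2+d2*t[1]; return (p+q)/2,np.linalg.norm(p-q)
p,e=tri((247.7,161.6),(214,189.2)); print("tip",p.round(1),"miss",e.round(1))
# side ray cut with vertical plane through tcp along yaw
y=np.radians(22.0);n=np.array([-np.sin(y),np.cos(y),0])
for nm,px in(("tip",(247.7,161.6)),("butt",(201.5,175.7))):
    o,d=ray(S,*px); t=(n@(st["tool_pos"]-o))/(n@d); q=o+d*t; print(nm,q.round(1), "along",((q-st["tool_pos"])@[np.cos(y),np.sin(y),0]).round(1))
th=np.radians(21.9);print("tip cab x",(p[:2]-[576.4,194.5])@[np.cos(th),np.sin(th)])
E
python3 tilt.py
```

```text
tip [534.9 210.9 109.9] miss 1.4
tip [535.5 210.5 110.1] along 154.3
butt [343.3 132.8 136.2] along -53.1
tip cab x -32.38506493884945
rows 149 374 w 19.1 F [-0.4  0.9 -0.4] t 23.52
```

The tip is about 110 mm up and 32 mm in front of the edge, with the butt about 136 mm up: 5–7° blade-low. There is plenty of time, so I'll repeat the levelling touch with a little over-rotation and check after tightening.

Call:
{"name": "step_arm", "arguments": {
  "increments": [
    {"dx": 0.5, "dy": 0, "dz": 0, "spin": 0, "hand": 0.9},
    {"dx": 1.2, "dy": 0, "dz": 0.2, "spin": 0, "hand": 0.9},
    {"dx": 1.4, "dy": 0, "dz": 0.5, "spin": 0, "hand": 0.9},
    {"dx": 1.4, "dy": 0, "dz": 0.5, "spin": 0, "hand": 0.9},
    {"dx": 1.0, "dy": 0, "dz": 0.5, "spin": 0, "hand": 0.85},
    {"dx": 0.3, "dy": 0, "dz": 0.4, "spin": 0, "hand": 0.77},
    {"dx": 0, "dy": 0, "dz": 0.3, "spin": 0, "hand": 0.764},
    {"dx": 0, "dy": 0, "dz": 0.4, "spin": 0, "hand": 0.762},
    {"dx": 0, "dy": 0, "dz": 0.4, "spin": 0, "hand": 0.762},
    {"dx": 0, "dy": 0, "dz": 0.4, "spin": 0, "hand": 0.762},
    {"dx": 0, "dy": 0, "dz": 0.4, "spin": 0, "hand": 0.762},
    {"dx": 0, "dy": 0, "dz": 0.3, "spin": 0, "hand": 0.762}
  ],
  "force": 20
}}

```text
time: 24.57
tool_pos: [445.9, 174.3, 101.9]
orientation: [-180.0, -0.0, 22.0]
force: [-0.4, -0.3, 0.5]
width: 20.3
```

```bash
python3 tilt.py;python3 side.py n1 | head -2
```

```text
rows 150 371 w 20.29 F [-0.4 -0.3  0.5] t 24.57
tcp px 227 172 19.88 [-1.  -0.6  0.6] [445.9 174.3 101.9]
n 93 img ang -23.4 ends [215. 179.] [238. 171.]
```

Call:
{"name": "step_arm", "arguments": {
  "increments": [
    {"dx": 0, "dy": 0, "dz": 0.3, "spin": 0, "hand": 0.762},
    {"dx": 0, "dy": 0, "dz": 0.3, "spin": 0, "hand": 0.762},
    {"dx": 0, "dy": 0, "dz": 0.1, "spin": 0, "hand": 0.765},
    {"dx": 0, "dy": 0, "dz": 0, "spin": 0, "hand": 0.77},
    {"dx": 0, "dy": 0, "dz": 0, "spin": 0, "hand": 0.78},
    {"dx": 0, "dy": 0, "dz": 0, "spin": 0, "hand": 0.8},
    {"dx": 0, "dy": 0, "dz": 0, "spin": 0, "hand": 0.8}
  ],
  "force": 20
}}

```text
time: 25.25
tool_pos: [446.2, 174.5, 95.3]
orientation: [-180.0, -0.0, 22.0]
force: [-0.2, -0.4, 0.7]
width: 20.3
```

```bash
python3 tilt.py;python3 side.py n2 | head -2
```

```text
rows 151 368 w 20.33 F [-0.2 -0.4  0.7] t 25.25
tcp px 227 174 20.2 [-0.   0.5  0.2] [446.2 174.5  95.3]
n 93 img ang -25.3 ends [215. 181.] [238. 171.]
```

View pics/n2.png

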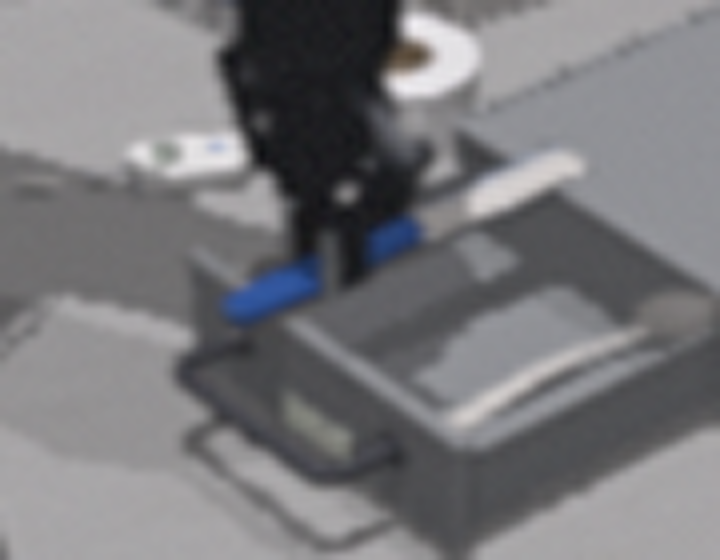

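Now slightly blade-up (about 1.5°). I'll lift slowly at 20 N and check whether it sags.

Call:
{"name": "step_arm", "arguments": {
  "increments": [
    {"dx": 0, "dy": 0, "dz": -0.2, "spin": 0, "hand": 0.8},
    {"dx": 0, "dy": 0, "dz": -0.4, "spin": 0, "hand": 0.8},
    {"dx": 0, "dy": 0, "dz": -0.6, "spin": 0, "hand": 0.8},
    {"dx": 0, "dy": 0, "dz": -0.6, "spin": 0, "hand": 0.8},
    {"dx": 0, "dy": 0, "dz": -0.4, "spin": 0, "hand": 0.8},
    {"dx": 0, "dy": 0, "dz": 0, "spin": 0, "hand": 0.8}
  ],
  "force": 20
}}

```text
time: 25.85
tool_pos: [446.7, 174.8, 118.5]
orientation: [-180.0, -0.1, 22.0]
force: [0.2, 0.6, -0.2]
width: 20.3
```

```bash
python3 tilt.py;python3 side.py n3 | head -8
```

```text
rows 150 372 w 20.29 F [ 0.2  0.6 -0.2] t 25.85
tcp px 227 168 20.21 [-0.5  0.5 -0.1] [446.3 174.5 117.5]
n 83 img ang -20.8 ends [215. 175.] [239. 168.]
-10 -32.4 [215. 180.] [239. 165.]
-5 -28.4 [215. 179.] [239. 166.]
0 -24.1 [215. 178.] [239. 167.]
5 -19.5 [215. 177.] [239. 168.]
10 -14.5 [215. 176.] [239. 169.]
15 -9.2 [215. 174.] [239. 171.]
```

View pics/n3.png

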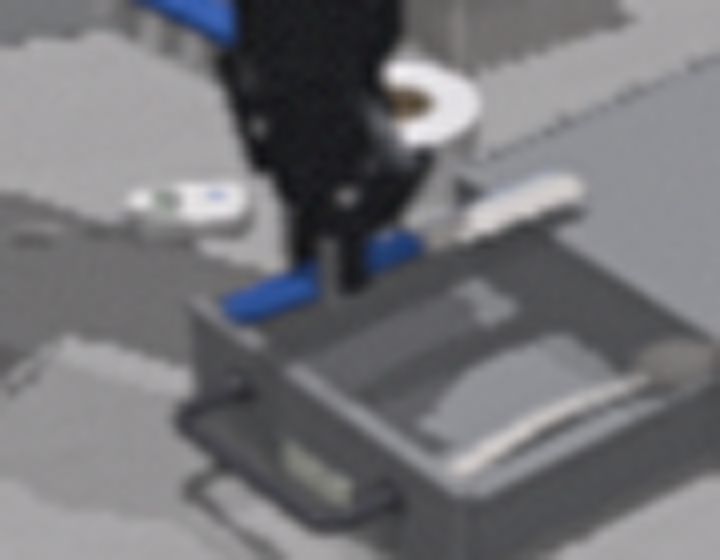

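When the contact is removed, it springs back about 4° (elastic pads). I'll repeat once more with more over-rotation, further forward so the handle clears the front panel.

Call:
{"name": "step_arm", "arguments": {
  "increments": [
    {"dx": 0.5, "dy": 0, "dz": 0, "spin": 0, "hand": 0.8},
    {"dx": 1.0, "dy": 0, "dz": 0, "spin": 0, "hand": 0.8},
    {"dx": 1.2, "dy": 0, "dz": 0, "spin": 0, "hand": 0.8},
    {"dx": 1.2, "dy": 0, "dz": 0, "spin": 0, "hand": 0.8},
    {"dx": 0.6, "dy": 0, "dz": 0.2, "spin": 0, "hand": 0.78},
    {"dx": 0, "dy": 0, "dz": 0.4, "spin": 0, "hand": 0.766},
    {"dx": 0, "dy": 0, "dz": 0.4, "spin": 0, "hand": 0.762},
    {"dx": 0, "dy": 0, "dz": 0.4, "spin": 0, "hand": 0.762},
    {"dx": 0, "dy": 0, "dz": 0.4, "spin": 0, "hand": 0.762},
    {"dx": 0, "dy": 0, "dz": 0.4, "spin": 0, "hand": 0.762}
  ],
  "force": 20
}}

```text
time: 26.78
tool_pos: [487.4, 191.0, 94.7]
orientation: [180.0, 0.0, 22.0]
force: [-0.9, 0.2, 0.1]
width: 20.5
```

```bash
python3 tilt.py;python3 side.py o1 | head -7
```

```text
rows 152 367 w 20.45 F [-0.9  0.2  0.1] t 26.78
tcp px 236 169 20.32 [-0.1 -0.5  0.8] [487.4 191.   94.6]
n 94 img ang -24.8 ends [224. 177.] [248. 168.]
-10 -32.8 [225. 181.] [248. 166.]
-5 -28.7 [225. 180.] [248. 167.]
0 -24.4 [225. 179.] [248. 168.]
5 -19.8 [225. 178.] [248. 169.]
10 -14.8 [225. 177.] [248. 170.]
```

View pics/o1.png

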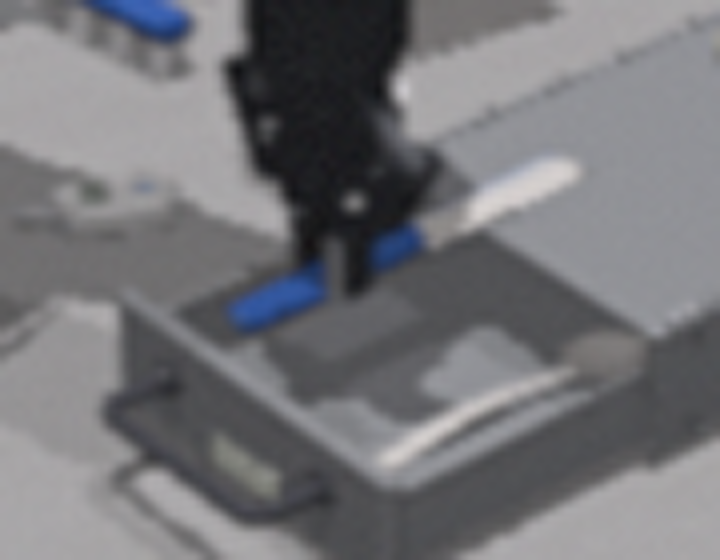

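Continue down to about row 363 (roughly 4–5° blade-up in contact), then tighten.

Call:
{"name": "step_arm", "arguments": {
  "increments": [
    {"dx": 0, "dy": 0, "dz": 0.3, "spin": 0, "hand": 0.762},
    {"dx": 0, "dy": 0, "dz": 0.3, "spin": 0, "hand": 0.762},
    {"dx": 0, "dy": 0, "dz": 0.1, "spin": 0, "hand": 0.762},
    {"dx": 0, "dy": 0, "dz": 0, "spin": 0, "hand": 0.77},
    {"dx": 0, "dy": 0, "dz": 0, "spin": 0, "hand": 0.8},
    {"dx": 0, "dy": 0, "dz": 0, "spin": 0, "hand": 0.9}
  ],
  "force": 25
}}

```text
time: 27.38
tool_pos: [488.0, 191.4, 88.3]
orientation: [-180.0, -0.0, 22.0]
force: [-0.2, 0.2, 0.4]
width: 20.0
```

```bash
python3 tilt.py;python3 side.py o2 | head -2
```

```text
rows 154 362 w 20.0 F [-0.2  0.2  0.4] t 27.38
tcp px 236 171 20.33 [0.4 0.9 0.1] [488.  191.4  88.4]
n 89 img ang -27.2 ends [225. 179.] [248. 169.]
```

Call:
{"name": "step_arm", "arguments": {
  "increments": [
    {"dx": 0, "dy": 0, "dz": -0.2, "spin": 0, "hand": 0.9},
    {"dx": 0, "dy": 0, "dz": -0.5, "spin": 0, "hand": 0.9},
    {"dx": 0, "dy": 0, "dz": -0.8, "spin": 0, "hand": 0.9},
    {"dx": 0, "dy": 0, "dz": -1.0, "spin": 0, "hand": 0.9},
    {"dx": 0, "dy": 0, "dz": -0.8, "spin": 0, "hand": 0.9},
    {"dx": 0, "dy": 0, "dz": -0.4, "spin": 0, "hand": 0.9},
    {"dx": 0, "dy": 0, "dz": 0, "spin": 0, "hand": 0.9}
  ],
  "force": 25
}}

```text
time: 28.07
tool_pos: [488.5, 191.8, 126.8]
orientation: [-180.0, -0.1, 22.0]
force: [0.7, 1.1, 0.1]
width: 20.5
```

```bash
python3 tilt.py;python3 side.py o3 | head -7
```

```text
rows 152 366 w 20.51 F [0.7 1.1 0.1] t 28.07
tcp px 236 162 20.14 [-0.4 -0.2 -1. ] [487.9 191.3 125.5]
n 90 img ang -26.2 ends [225. 170.] [248. 161.]
-10 -32.4 [225. 174.] [248. 159.]
-5 -28.3 [225. 173.] [248. 160.]
0 -23.9 [225. 172.] [248. 161.]
5 -19.2 [225. 170.] [248. 162.]
10 -14.2 [225. 169.] [248. 163.]
```

View pics/o3.png

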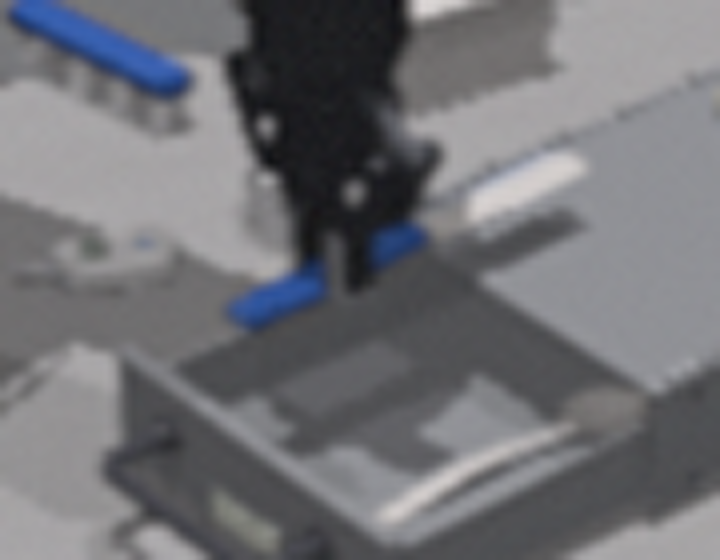

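It is now level within about 2°, slightly blade-up. Next: draw back 100 mm and up 15 mm to the hand-over pose.

Call:
{"name": "step_arm", "arguments": {
  "increments": [
    {"dx": -0.4, "dy": 0, "dz": -0.3, "spin": 0, "hand": 0.9},
    {"dx": -0.8, "dy": 0, "dz": -0.4, "spin": 0, "hand": 0.9},
    {"dx": -1.2, "dy": 0, "dz": -0.4, "spin": 0, "hand": 0.9},
    {"dx": -1.4, "dy": 0, "dz": -0.4, "spin": 0, "hand": 0.9},
    {"dx": -1.4, "dy": 0, "dz": 0, "spin": 0, "hand": 0.9},
    {"dx": -1.4, "dy": 0, "dz": 0, "spin": 0, "hand": 0.9},
    {"dx": -1.3, "dy": 0, "dz": 0, "spin": 0, "hand": 0.9},
    {"dx": -1.1, "dy": 0, "dz": 0, "spin": 0, "hand": 0.9},
    {"dx": -0.7, "dy": 0, "dz": 0, "spin": 0, "hand": 0.9},
    {"dx": -0.3, "dy": 0, "dz": 0, "spin": 0, "hand": 0.9},
    {"dx": 0, "dy": 0, "dz": 0, "spin": 0, "hand": 0.9},
    {"dx": 0, "dy": 0, "dz": 0, "spin": 0, "hand": 0.9}
  ],
  "force": 30
}}

```text
time: 29.17
tool_pos: [395.5, 154.1, 140.4]
orientation: [-180.0, -0.0, 22.0]
force: [-0.5, 0.3, -0.7]
width: 19.8
```

```bash
python3 tilt.py;python3 side.py p1 | head -7
python3 - <<'E'
from h import *
s=snapshot("top"); crop(s,130,70,280,260,3,"p_top.png")
s=snapshot("side");cv2.imwrite("pics/p_side.png",s["color"][:,:,::-1]);s=snapshot("top");cv2.imwrite("pics/p_topf.png",s["color"][:,:,::-1])
E
```

```text
rows 152 366 w 19.75 F [-0.5  0.3 -0.7] t 29.17
tcp px 214 168 19.62 [-0.7  0.3 -0.8] [395.6 154.2 140.2]
n 89 img ang -26.3 ends [202. 176.] [227. 167.]
-10 -32.1 [202. 180.] [227. 165.]
-5 -28.0 [202. 179.] [227. 166.]
0 -23.7 [202. 178.] [227. 167.]
5 -19.1 [202. 177.] [227. 168.]
10 -14.3 [202. 176.] [227. 169.]
```

View pics/p1.png

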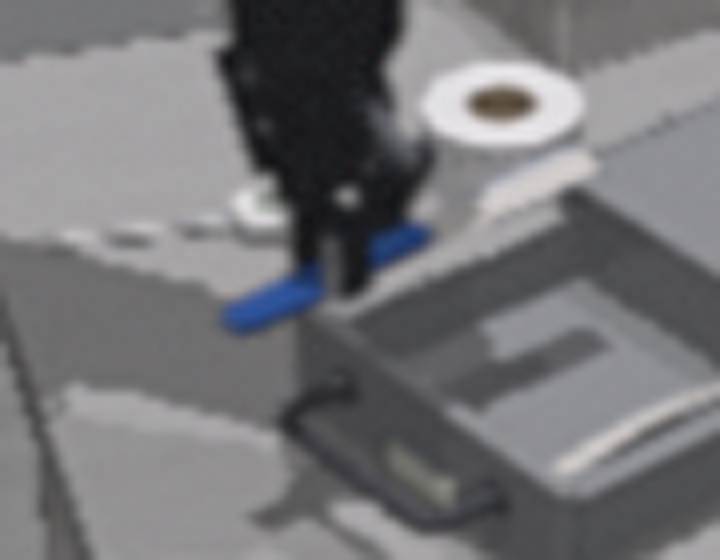

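View pics/p_top.png

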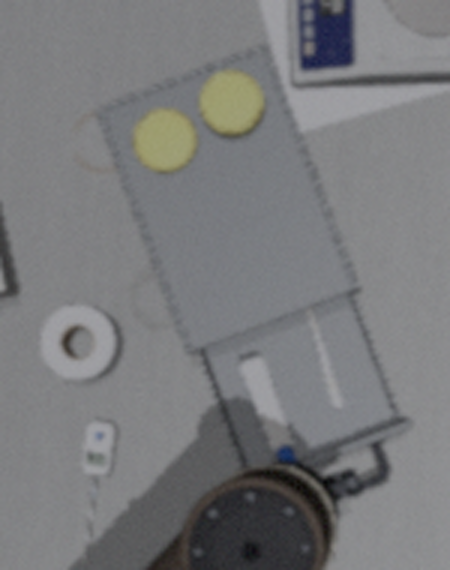

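View pics/p_side.png

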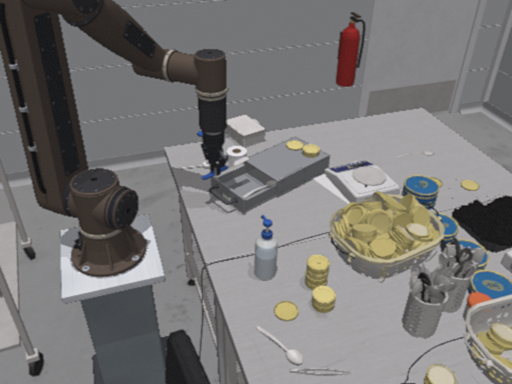

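The pictures show the roll, thermometer, bottle and spoon in place and the drawer still open. One last check of tip and butt heights.

```bash
python3 - <<'E'
from h import *
S=snapshot("side");st=read_state()
y=np.radians(22.0);n=np.array([-np.sin(y),np.cos(y),0]);th=np.radians(21.9);r=[]
for nm,px in(("tip",(248.5,158.8)),("butt",(202.2,178.0))):
    o,d=ray(S,*px); q=o+d*(n@(st["tool_pos"]-o))/(n@d); r.append(q)
    print(nm,q.round(1),"cab x",((q[:2]-[576.4,194.5])@[np.cos(th),np.sin(th)]).round(1))
v=r[0]-r[1];print("len",np.linalg.norm(v).round(),"tilt up",np.degrees(np.arcsin(v[2]/np.linalg.norm(v))).round(1))
E
python3 tilt.py
```

```text
tip [539.1 211.9 120.7] cab x -28.1
butt [345.4 133.6 125.6] cab x -237.1
len 209.0 tilt up -1.3
rows 152 366 w 19.56 F [-0.7 -0.8 -0.8] t 29.47
```

Run:
```python
from station import *
print(hand_in())
```

```text
the job is handed in; nothing more can be done
None
```

I pulled the drawer out to its stop and took the spatula out tilted handle end up. I handed in at about 29.5 s of the 51 s, with the arm holding it level in front of the cabinet.

- **Drawer:** it came out 149–150 mm, and the pull force rose to about 21 N with no further travel, so it was at its stop.
- **Tilting:** the interface cannot tilt the tool, so I eased the grip and let the blade swing down to about 12–13°. I then gripped firmly and drew it out diagonally; wrist force readings stayed below about 1 N.
- **Levelling:** I rested the blade lightly on the cabinet's top edge while lowering the handle, again with wrist readings of about 1 N or less. This took three touches because the blade sank a few degrees each time it lifted clear.
- **Final checks:**
  - The tip is about 28 mm in front of the cabinet edge.
  - The spatula is about 120–125 mm above the table, 4 cm higher than the cabinet top.
  - The grip reads 19.6 mm at 30 N, and the pose did not change between readings.
  - The last pictures show the drawer open with the spoon in it. The bottle, roll and thermometer look unmoved, though I compared these by eye only.

**What went wrong or disagreed:**
- On the first try I eased the grip too far, and the spatula dropped about 30 mm flat back into the drawer. I measured it again and regrasped it.
- The level checks differ slightly. The handle's angle in the side view and the wrist camera suggest 2–3° blade up. The tip and butt heights give about 1° blade down.

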